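# Clamp a filter cartridge to the fume extractor

## Robot

A 6-joint arm with a two-finger parallel gripper is mounted at the origin on the work surface. World frame = base frame: x ahead of the robot, y to its left, z up, the work surface at z = 0. Lengths are in m, angles in rad, forces in N, time in s.
With the tool pointing down it reaches from about 0.325 to 0.775 m from the base axis. Payload 5.5 kg.
Tool frame: the origin (TCP) lies midway between the tips of the shut fingers; the grasp point (between the pads) lies 19 mm behind it; z points along the fingers, x is the direction in which the jaws open and shut, and the axes are right-handed (so a half turn about z gives the same grasp; the last joint's range is limited). The gripper opens to 88 mm and grips with 3 to 60 N. Pads are 20 mm wide; open, the fingers measure 115 mm over their backs; the gripper's body (75 mm by 178 mm) begins 61 mm behind the grasp point.
Start: joints at [-1.307, 0.091, 1.231, -0, 1.82, -0.057], TCP at [0.189, -0.569, 0.223] pointing down, gripper open.
Joint ranges: [-2.87, 2.87], [-0.86, 2.18], [0.17, 2.46], [-1.51, 4.65], [0.06, 2.69], [-2.65, 2.65]. Speed limits (rad/s): [2.57, 2.57, 3.01, 3.14, 3.14, 3.14].

## Interface

Orientations are given as a 3x3 rotation matrix whose columns are the frame's x, y, z axes.
In Python, from workcell import sensors, snapshot, get_calibration, arm, find_in, mark_of gives the robot as it stands.
- The arm moves only by the tool jog_arm, never from a script. Its argument "rows" is a list of rows, each a list of 3 entries, a list of its own where there are three numbers: the closure, from -1 (fully open) to 1 (shut), then the shift along the tool's x, y, z in cm, then the turn about the tool's z in rad. A call has 1 to 10 rows; each row shifts and turns the pose as measured when the row begins, along the tool's axes as they then stand; what a row does not reach is not made up. A row lasts 1/8 s, in which the tool goes at most 62.5 mm and 10.7 degrees, less where a joint would pass 70% of its speed; a pose out of reach is approached as far as the arm can. A call is refused whole if a number of a shift passes 6.25 or a number of a turn 0.188, either way. A call with a gripper value outside its range is refused whole. The fingers move at their own pace and stop on an object; "grip_force" is the grip in N (left out, the last holds). Time passes only in rows, so rows that do not move let the fingers close. It gives the time, the measured TCP pose, the force and the opening at its end, in the units of the state.
- sensors.state(): the state, without advancing time (a new reading comes with each control period).
- snapshot(name): name is "side" or "top"; returns the picture (400x640x3 uint8, red, green, blue); there is no depth.
- get_calibration(name): a dict with "mtx" (3x3 intrinsics, pixels), "k1" (the pictures are not rectified: a ray, as slopes to the right and down, at radius r is drawn at 1 + k1 r^2 times it, then the intrinsics apply), "R" (3x3) and "t" (3): a world point X has camera coordinates R X + t. Camera axes: x right, y down, z forward; pixel columns grow to the right and rows downward; lengths in m; the calibration is good to about 2 mm. A picture is of the moment at which its call begins. get_calibration takes no time and is no camera call.
- arm.finish_job(): hands the job in, once; it reports no verdict.
Trained networks look in the newest picture that a camera, given by its name, has taken for a name from the list of things; names that differ only in an ending like _2 or _b are one class to them, and where a whole thing is asked for, a point or a joint stands for the part that bears it (a point fixed in the world has none). Each returns a list of dicts, best first, with "conf" (0 to 1); they miss things now and then, are a little off and sometimes report something else, mostly with a low value. They report only what shows in the picture. A call takes as long as a camera call.
- find_in(label, camera): "point" ([column, row] in pixels, amid what is visible of it).
- mark_of(label, camera): "point" ([column, row] in pixels: a listed point, or the origin of a listed thing).
The state is a dict: "t": time; "joint_pos": joint angles; "joint_vel": joint speeds; "tau": joint torques, N m; "ee_pos": TCP position; "orientation": TCP orientation; "contact_force": force on the tool from outside, world axes, zero at the start; "moment": the same for the moment, N m; "finger_gap": finger opening in m.
Only numpy, scipy, OpenCV 4.12 (cv2) and the standard library are available. Lean on these libraries where they do the work, as an engineer would, in place of code of your own. Each camera call takes 0.05 s, during which the arm holds its last target.

## Task

Fit the filter cartridge whose flange matches the extractor's port: stand it on the table with its flange down in the lower half of the clamp, face to face with the port's flange. Then swing the open clamp ring over both flanges, press it down firmly against its spring buffer, and swing the latch in over the fork until it is fully home. Feel your way without forcing anything (stay under 30 N), and leave the other cartridge and everything else on the bench alone.

Things in the scene. Friction and masses are not known exactly. Their poses are not given: they have to be found in the camera images.
- extractor: Grey fume extractor, 210 x 190 x 130 mm, fixed. Origin on the table under the nominal place of its port's flange face; z up. The port pipe runs along its y, 85 mm high, and opens to its -y (the cartridge comes from there); the housing begins 85 mm to its +y. The clamp hinge is on its -x side, the latch on its +x side.
- port_nominal (a point): Nominal centre of the port's flange face, 85 mm above the table. The port with the whole clamp sits on a stiff telescopic stub and really stands up to 8 mm further out or in along the extractor's y (not measured: see or feel it; it does not slide under hand force). Across and in height it is true. Flange 64 mm across, 6.5 mm thick, pipe 40 mm. Below it is the fixed lower clamp half.
- ring (a joint): Upper clamp half, a steel half ring 84 mm across, 26 mm wide, on its hinge, rad: 0 = shut (end stop), 1.57 = upright; starts at 1.48 to 1.66. Stays where left (0.5 N m friction). Closing, its free end goes from straight up over to the extractor's +x and down. Its groove takes both flanges if they lie less than some 2 mm apart.
- hinge_nominal (a point): Nominal place of the ring's hinge axis (along the extractor's y), 85 mm high, 50 mm to its -x. Push the ring by its fork: two round 10 mm bars side by side, 36 mm over both with a 16 mm gap, at its free end, straight from 92 to 120 mm from the hinge, ending at 133 mm. Shut, the bars lie level, their upper side 90 mm high; the ring's arc is 42 mm round the pipe axis.
- buffer_nominal (a point): Nominal top of the rubber-tipped spring buffer under the ring's free end, 50 mm to the extractor's +x. It resists the ring's last 10 mm, up to 13 N (about 15 N on the fork reaches the end stop). Let go there, the ring springs back to about 0.05 rad, where the latch still catches it; left above 0.08 rad, the latch strikes the fork's ends.
- latch (a joint): Swing latch on its pivot, rad: 0 = home (end stop), leaning 0.35 rad inward over the ring; 0.35 = upright; starts at 0.75 to 0.98, leaning out to the extractor's +x. Stays where left (0.15 N m friction). Swung in, its cross nose (70 mm from the pivot) rides over the fork and draws the ring down: about 10 to 15 N at the bar. The stem passes between the fork's bars.
- latch_nominal (a point): Nominal place of the latch's pivot axis (along the extractor's y), 29 mm high, 90 mm to its +x. The latch is a 9 mm stem with a round grip bar (12 mm thick, 56 mm long along the extractor's y) across its top, 115 mm from the pivot. Push the bar inward (extractor's -x) from outside, as with shut fingers. Home, the bar is at the extractor's x = +51 mm, 137 mm high.
- cradle_nominal (a point): Bottom of the lower clamp half's lip, on its inner face, nominally 9 mm before the port's face (extractor's -y), 59 mm high. The half is a cradle open to above, inner radius 33.5 mm, the lip 11 mm thick. The cartridge's flange goes down between lip and port (0 to 2.5 mm between the faces). Landing on the lip it stands 6 to 11 mm too high; on the port's rim 30 to 64 mm.
- cart_centre (a point): The cartridge to fit: white box 52 mm (its x) x 70 mm (its y) x 120 mm high, upright on the table, 0.2 to 0.4 kg. On its +y side a 40 mm neck with a 64 mm flange projects 55 mm. The point is the box's centre, 60 mm above its underside; z up. Grasp it across the 52 mm.
- cart_face (a point): Centre of the cartridge's flange face, 90 mm along its y from the box's centre, 85 mm above its underside, so level with the port when it stands on the table. The flange is 6.5 mm thick, square-edged. Axes as the cartridge: mated, its x, y, z are parallel to the extractor's.
- spare: Another cartridge, same box, but with a smaller flange (44 mm across): it does not fit. Leave alone. Origin under its box's centre.
- driver: Screwdriver lying on the table; leave alone.
- scraper: Scraper lying on the table; leave alone.
- solvent: Bottle 70 mm across, 190 mm high; leave alone.
- jar: Small jar 60 mm across, 70 mm high; leave alone.
- spool: Black filament spool lying flat, 200 mm across, 60 mm high; leave alone.
- bracket: Small printed angle bracket, 50 mm; leave alone.
- bush: Small printed round bush, 36 mm across, 30 mm high; leave alone.

How it is judged:
By the outcome, as a careful person would: the job done as asked, in the order asked, and still so for the second after the job is handed in, with the robot touching nothing.
It also fails if it takes over 72 s, if anything falls off the work surface, if the arm or the gripper's body presses on something with over 40 N, if the wrist force passes 120 N, or if a joint passes its speed limit or range.

## Working session

There is one attempt and no reset: what is moved stays moved. The work goes in short steps, Python scripts to look and compute and a tool call to move; the robot and the scene stay as the last step left them, time stands still between calls to the robot, and variables do not carry over. Pictures are saved under pics/ and viewed, and the job is handed in when it is done.

Besides the shell and the picture viewer there is one more tool, called by a JSON object that holds its "op" and its "data". jog_arm: Moves the arm, as the interface text tells. Its arguments: {"type":"object","properties":{"rows":{"type":"array"},"grip_force":{"type":"number"}},"required":["rows"]}

```bash
mkdir -p pics; ls; python3 - <<'E'
from workcell import sensors, snapshot, get_calibration, arm, find_in, mark_of
import cv2
for c in("side","top"):
    im=snapshot(c); cv2.imwrite(f"pics/{c}0.png",im[:,:,::-1])
    k=get_calibration(c); print(c,k)
for c in("side","top"):
    for l in ["extractor","port_nominal","ring","hinge_nominal","buffer_nominal","latch","latch_nominal","cradle_nominal","cart_centre","cart_face","spare"]:
        print(c,l,[(round(d['conf'],2),[round(v,1) for v in d['point']]) for d in mark_of(l,c)][:3])
print(sensors.state())
E
```

```text
pics
side {'mtx': array([[404.81721566,   0.        , 315.21164544],
       [  0.        , 404.81721566, 194.75484965],
       [  0.        ,   0.        ,   1.        ]]), 'k1': 0.02208700290580754, 'R': array([[-0.97772748, -0.20987449,  0.00129473],
       [-0.15967642,  0.73984142, -0.65355804],
       [ 0.13620727, -0.63920839, -0.7568753 ]]), 't': array([0.55080355, 0.1753754 , 1.29128123])}
top {'mtx': array([[508.09511207,   0.        , 322.69407547],
       [  0.        , 508.09511207, 198.67065631],
       [  0.        ,   0.        ,   1.        ]]), 'k1': 0.03457560749306691, 'R': array([[-0.00894632, -0.9999555 ,  0.00299229],
       [-0.99247722,  0.00851394, -0.12213306],
       [ 0.12210215, -0.00406242, -0.99250923]]), 't': array([-0.03381868,  0.58309247,  1.75101067])}
side extractor [(0.85, [327.8, 255.3])]
side port_nominal [(0.39, [375.5, 140.4])]Traceback (most recent call last):
  File "<stdin>", line 8, in <module>
ValueError: it knows: bracket, buffer_nominal, bush, cart_centre, cart_face, cradle_nominal, driver, extractor, hinge_nominal, jar, latch_nominal, port_nominal, scraper, solvent, spare, spool
```

```bash
python3 - <<'E'
from workcell import sensors, snapshot, get_calibration, arm, find_in, mark_of
for c in("side","top"):
    for l in ["extractor","port_nominal","hinge_nominal","buffer_nominal","latch_nominal","cradle_nominal","cart_centre","cart_face","spare"]:
        print(c,l,[(round(d['conf'],2),[round(v,1) for v in d['point']]) for d in mark_of(l,c)][:3])
print(sensors.state())
E
```

```text
side extractor [(0.85, [327.8, 255.3])]
side port_nominal [(0.39, [375.5, 140.4])]
side hinge_nominal [(0.68, [345.3, 247.4])]
side buffer_nominal [(0.91, [312.2, 231.1])]
side latch_nominal []
side cradle_nominal [(0.83, [330.9, 245.2])]
side cart_centre [(0.57, [316.0, 153.7])]
side cart_face []
side spare [(0.97, [348.4, 175.0]), (0.61, [371.4, 295.8])]
top extractor [(0.88, [274.7, 222.6])]
top port_nominal [(0.94, [274.8, 223.8])]
top hinge_nominal [(0.73, [271.3, 236.9])]
top buffer_nominal [(0.59, [278.1, 208.5])]
top latch_nominal [(0.69, [280.6, 201.9])]
top cradle_nominal [(0.76, [279.3, 221.3])]
top cart_centre [(0.75, [379.1, 188.1]), (0.74, [277.3, 225.2]), (0.5, [359.2, 145.6])]
top cart_face [(0.67, [357.5, 188.4])]
top spare [(0.65, [381.1, 223.4])]
{'t': 1.1, 'joint_pos': array([-1.30668230e+00,  9.10709806e-02,  1.23071441e+00,  2.34476172e-05,
        1.81982501e+00, -5.67032320e-02]), 'joint_vel': array([ 0.00038861, -0.00189888,  0.00045257, -0.00119069,  0.00060855,
       -0.00159721]), 'tau': array([ 1.03944320e-03, -4.46199954e+01, -4.06517100e+01,  6.98784809e-02,
        1.93420606e-02,  2.02469508e-06]), 'ee_pos': array([ 0.18920911, -0.56938458,  0.22264045]), 'orientation': array([[ 3.15347708e-01, -9.48976197e-01,  1.73023384e-05],
       [-9.48976197e-01, -3.15347708e-01,  2.30678073e-05],
       [-1.64345473e-05, -2.36938875e-05, -1.00000000e+00]]), 'contact_force': array([-0.29766207,  0.54646761,  0.7372178 ]), 'moment': array([ 0.10774438, -0.01008912,  0.00462453]), 'finger_gap': 0.08790581663796465}
```

View pics/side0.png

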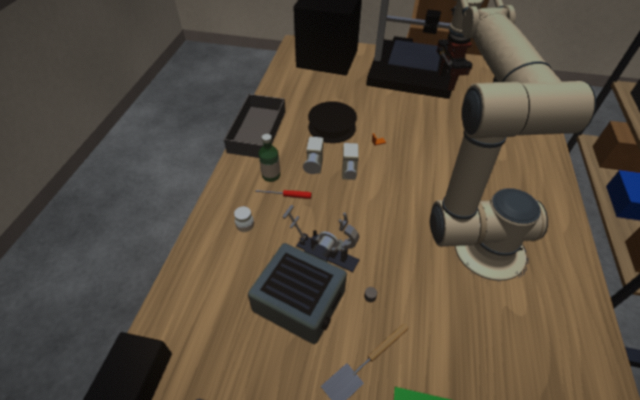

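View pics/top0.png

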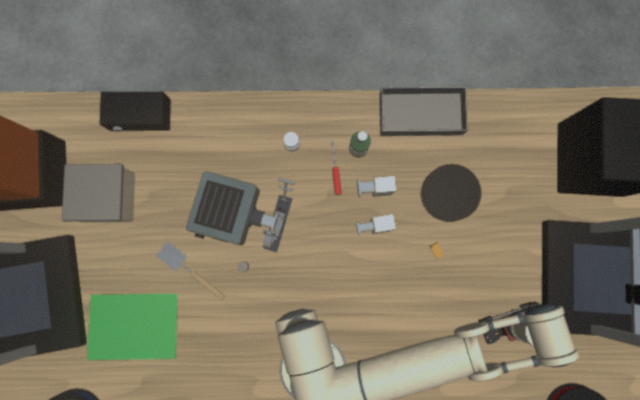

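```bash
cat > h.py <<'E'
import numpy as np, cv2
from scipy.optimize import least_squares
from workcell import sensors, snapshot, get_calibration, arm, find_in, mark_of
C={c:get_calibration(c) for c in("side","top")}
def proj(c,X):
    k=C[c]; X=np.atleast_2d(X); p=X@k['R'].T+k['t']; s=p[:,:2]/p[:,2:]
    s=s*(1+k['k1']*(s**2).sum(1,keepdims=True)); m=k['mtx']
    return s*[m[0,0],m[1,1]]+[m[0,2],m[1,2]]
def ray(c,uv):
    k=C[c]; m=k['mtx']; d=(np.array(uv)-[m[0,2],m[1,2]])/[m[0,0],m[1,1]]; s=d.copy()
    for _ in range(20): s=d/(1+k['k1']*(s@s))
    o=-k['R'].T@k['t']; v=k['R'].T@np.array([s[0],s[1],1]); return o,v
def onz(c,uv,z):
    o,v=ray(c,uv); return o+v*(z-o[2])/v[2]
def tri(uvs,uvt):
    f=lambda X:np.r_[proj('side',X)[0]-uvs,proj('top',X)[0]-uvt]
    r=least_squares(f,onz('top',uvt,.05)); return r.x,np.abs(r.fun).max()
def crop(c,im,u,v,w,h,s,name,):
    u,v=int(u),int(v); a=im[max(v,0):v+h,max(u,0):u+w,::-1]; cv2.imwrite(f'pics/{name}.png',cv2.resize(a,None,fx=s,fy=s,interpolation=cv2.INTER_CUBIC))
E
python3 - <<'E'
from h import *
t=cv2.imread('pics/top0.png')[:,:,::-1]; s=cv2.imread('pics/side0.png')[:,:,::-1]
crop('top',t,180,160,120,95,6,'t_ext'); crop('top',t,320,160,90,85,7,'t_cart')
crop('side',s,240,190,130,95,6,'s_ext'); crop('side',s,280,120,100,75,8,'s_cart')
for n,uv,z in [('ext',(274.7,222.6),0),('port',(274.8,223.8),.085),('hinge',(271.3,236.9),.085),('latch',(280.6,201.9),.029),('buf',(278.1,208.5),.075),('cradle',(279.3,221.3),.059),('cartc',(379.1,188.1),.06),('face',(357.5,188.4),.085),('spare',(381.1,223.4),0)]:
    print(n,onz('top',uv,z).round(4))
for n,uv,z in [('hinge',(345.3,247.4),.085),('buf',(312.2,231.1),.075),('cradle',(330.9,245.2),.059),('ext',(327.8,255.3),0),('cartc',(316,153.7),.06)]: print('side',n,onz('side',uv,z).round(4))
E
```

```text
ext [0.5027 0.1328 0.    ]
port [0.4921 0.1247 0.085 ]
hinge [0.4478 0.1364 0.085 ]
latch [0.5734 0.1096 0.029 ]
buf [0.5453 0.1144 0.075 ]
cradle [0.5026 0.1116 0.059 ]
cartc [ 0.6151 -0.2353  0.06  ]
face [ 0.6112 -0.1583  0.085 ]
spare [ 0.4966 -0.2465  0.    ]
side hinge [0.4418 0.1434 0.085 ]
side buf [0.5516 0.0994 0.075 ]
side cradle [0.4873 0.1276 0.059 ]
side ext [0.4953 0.1279 0.    ]
side cartc [ 0.6154 -0.2559  0.06  ]
```

View pics/t_ext.png

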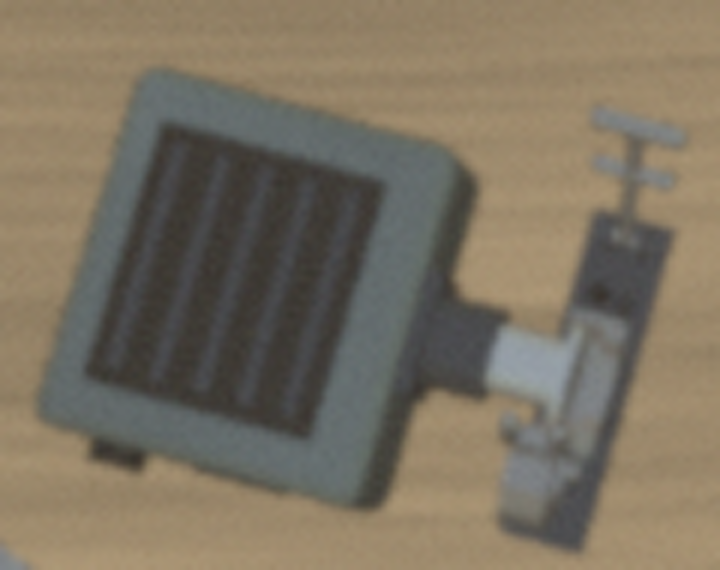

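View pics/t_cart.png

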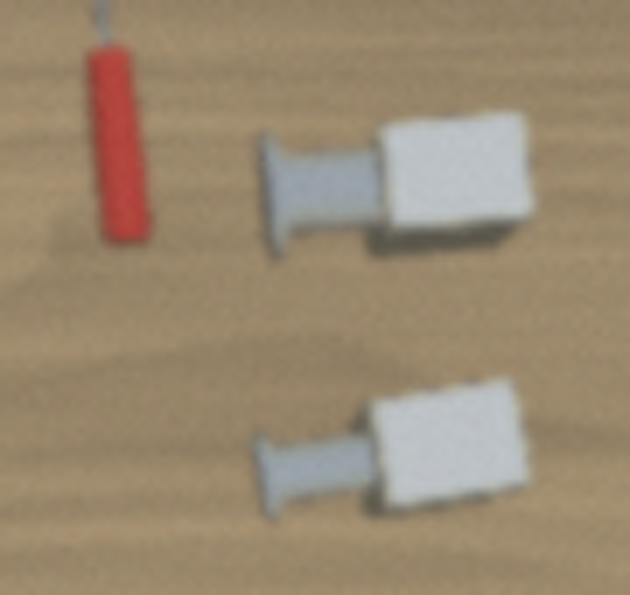

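View pics/s_ext.png

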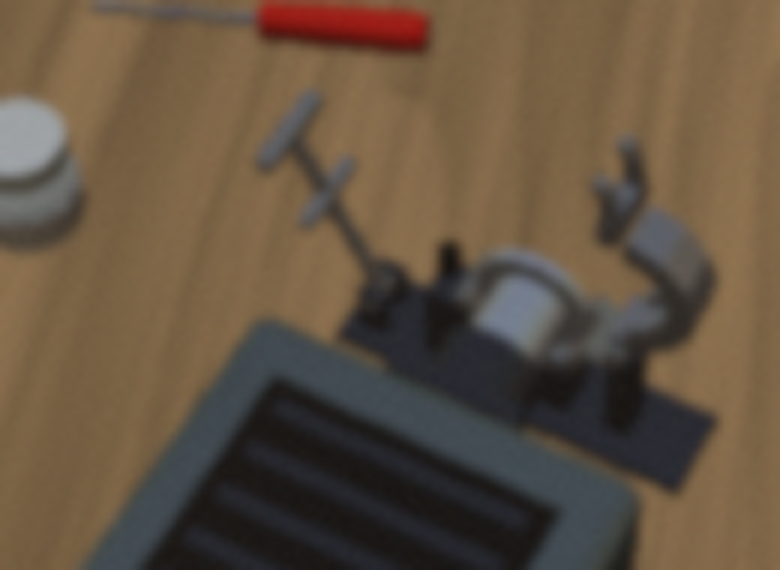

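View pics/s_cart.png

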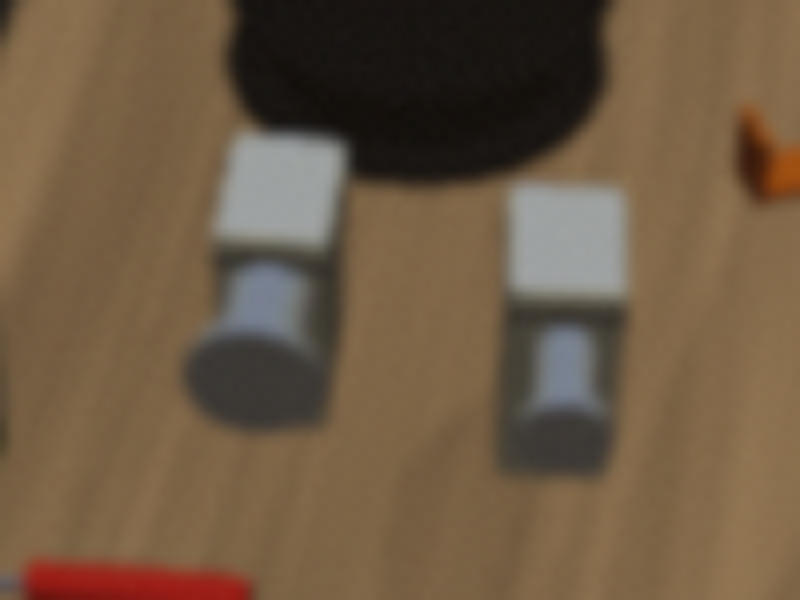

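```bash
cat > fit.py <<'E'
from h import *
from scipy.ndimage import map_coordinates, gaussian_filter
def T(p,L):  # pose x,y,yaw
    L=np.atleast_2d(L); c,s=np.cos(p[2]),np.sin(p[2])
    return np.c_[p[0]+c*L[:,0]-s*L[:,1], p[1]+s*L[:,0]+c*L[:,1], L[:,2]]
def edgefit(ims,segs,p0,off=None,half=4,iters=6,trim=.1,use=('side','top'),verbose=True):
    """segs: list of (A,B local, sign or 0)"""
    p=np.array(p0,float); G={c:gaussian_filter(ims[c].astype(float).mean(2),.6) for c in use}
    for it in range(iters):
        obs=[]
        for c in use:
            for k,(A,B) in enumerate(segs):
                tt=np.linspace(trim,1-trim,15)[:,None]; L=np.array(A)*(1-tt)+np.array(B)*tt
                a,b=proj(c,T(p,[A,B])); d=(b-a)/np.linalg.norm(b-a); n=np.array([-d[1],d[0]])
                P=proj(c,T(p,L)); r=np.arange(-half,half+.01,.25)
                S=P[:,None,:]+r[None,:,None]*n
                V=map_coordinates(G[c],[S[...,1],S[...,0]],order=1)
                g=np.gradient(V.mean(0)) # mean along edge
                w=np.abs(g)*np.exp(-(r/half)**2); i=w.argmax()
                sl=slice(max(i-3,0),i+4); e=(np.abs(g[sl])*r[sl]).sum()/np.abs(g[sl]).sum()
                obs.append((c,k,L.mean(0),P.mean(0)+e*n,n,abs(g[i]),e))
        def f(q): return [ (proj(c,T(q,L))[0]-m)@n*min(w,8) for c,k,L,m,n,w,e in obs]
        p=least_squares(f,p,loss='soft_l1').x
    if verbose:
        for c,k,L,m,n,w,e in obs: print(c,k,'res px %.2f strength %.1f'%((proj(c,T(p,L))[0]-m)@n,w))
    return p
def rect(x0,x1,y0,y1,z): 
    q=[(x0,y0,z),(x1,y0,z),(x1,y1,z),(x0,y1,z)]; return [(q[i],q[(i+1)%4]) for i in range(4)]
def circ(r,y,zc,n=40,a0=0,a1=2*np.pi,xc=0):
    a=np.linspace(a0,a1,n); return np.c_[xc+r*np.cos(a),0*a+y,zc+r*np.sin(a)]
E
python3 - <<'E'
from fit import *
ims={c:cv2.imread(f'pics/{c}0.png')[:,:,::-1] for c in('side','top')}
cs=rect(-.026,.026,-.035,.035,.12)
pc=edgefit(ims,cs,(.615,-.24,.05)); print('cart',pc)
for c in('side','top'): print(c,edgefit(ims,cs,pc,use=(c,),verbose=False))
es=rect(-.105,.105,.085,.275,.13)
for y in (.12,.13,.14):
    pe=edgefit(ims,es,(.497,y,-.24),half=5,trim=.2,verbose=(y==.13)); print('ext',pe)
for c in('side','top'): print(c,edgefit(ims,es,pe,use=(c,),verbose=False,trim=.2))
np.save('poses.npy',[pc,pe])
E
```

```text
side 0 res px 0.02 strength 9.1
side 1 res px 0.29 strength 4.5
side 2 res px -0.26 strength 7.0
side 3 res px -0.00 strength 5.6
top 0 res px -0.08 strength 4.2
top 1 res px -0.23 strength 4.0
top 2 res px 0.46 strength 4.1
top 3 res px 0.02 strength 6.4
cart [ 0.61994237 -0.2478353   0.035721  ]
side [ 0.61902603 -0.24619195  0.03498618]
top [ 0.62417439 -0.25178912 -1.79021379]
ext [ 0.5032134   0.12940232 -0.24121201]
side 0 res px 1.79 strength 2.1
side 1 res px -0.39 strength 1.9
side 2 res px -0.28 strength 2.2
side 3 res px -3.40 strength 5.1
top 0 res px -0.22 strength 2.9
top 1 res px -2.22 strength 2.2
top 2 res px 1.02 strength 2.2
top 3 res px 1.18 strength 3.2
ext [ 0.49671043  0.13011202 -0.24006308]
ext [ 0.49668534  0.13031627 -0.23854225]
side [0.53093925 0.133055   0.02499894]
top [ 0.50138407  0.12738715 -0.23784936]
```

```bash
cat > ov.py <<'E'
from fit import *
def ext_lines(dy=0,ring=1.57,latch=.85,ycent=0):
    L=[]
    for z in(.13,): L+= [np.array(s) for s in rect(-.105,.105,.085,.275,z)]
    L.append(circ(.032,dy,.085)); L.append(circ(.032,dy+.0065,.085)); L.append(circ(.02,dy+.0065,.085));L.append(circ(.02,.085,.085))
    rx=np.array([np.cos(ring),np.sin(ring)]); 
    for o in(-.013,.013):
        L.append(np.array([[-.05+r*rx[0],dy+o,.085+r*rx[1]] for r in(.092,.12,.133)]))
    a=latch-.35; d=np.array([np.sin(a),np.cos(a)])
    g=np.array([.09+.115*d[0],dy,.029+.115*d[1]]); L.append(np.array([[.09,dy,.029],g])); L.append(np.array([g-[0,.028,0],g+[0,.028,0]]))
    return L
def cart_lines(): 
    return [np.array(s) for s in rect(-.026,.026,-.035,.035,.12)]+[circ(.032,.09,.085),circ(.032,.0835,.085)]+[np.array(s) for s in rect(-.026,.026,-.035,.035,0)]
def overlay(c,im,pls,u,v,w,h,s,name):
    a=cv2.resize(np.ascontiguousarray(im[v:v+h,u:u+w,::-1]),None,fx=s,fy=s,interpolation=cv2.INTER_CUBIC)
    for (p,Ls,col) in pls:
        for L in Ls:
            q=((proj(c,T(p,L))-[u,v]+.5)*s-.5)
            cv2.polylines(a,[np.round(q*8).astype(np.int32)],False,col,1,cv2.LINE_AA,3)
    cv2.imwrite(f'pics/{name}.png',a)
E
python3 - <<'E'
from ov import *
ims={c:cv2.imread(f'pics/{c}0.png')[:,:,::-1] for c in('side','top')}
pc,pe=np.load('poses.npy'); pe=np.array([.5,.129,-.24])
pl=[(pc,cart_lines(),(0,0,255)),(pe,ext_lines(),(0,255,255))]
overlay('top',ims['top'],pl,180,160,120,95,6,'o1'); overlay('side',ims['side'],pl,240,190,130,95,6,'o2')
overlay('top',ims['top'],pl,320,160,90,45,8,'o3'); overlay('side',ims['side'],pl,290,120,60,70,8,'o4')
E
```

```text
(no output)
```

View pics/o1.png

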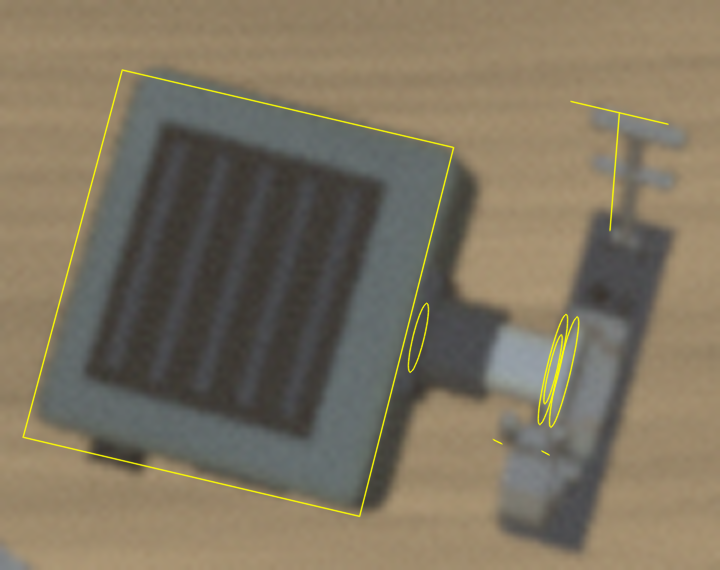

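View pics/o2.png

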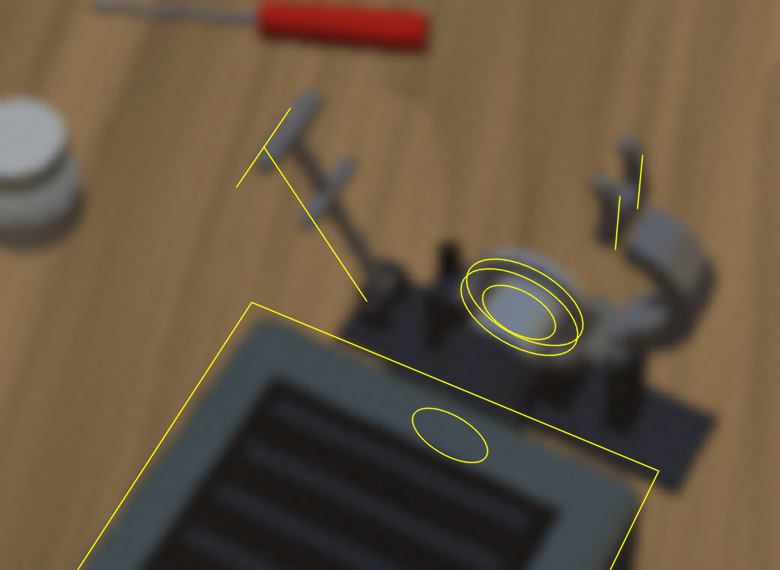

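View pics/o3.png

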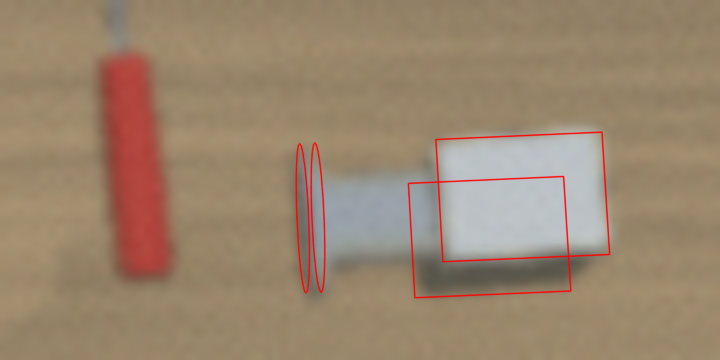

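View pics/o4.png

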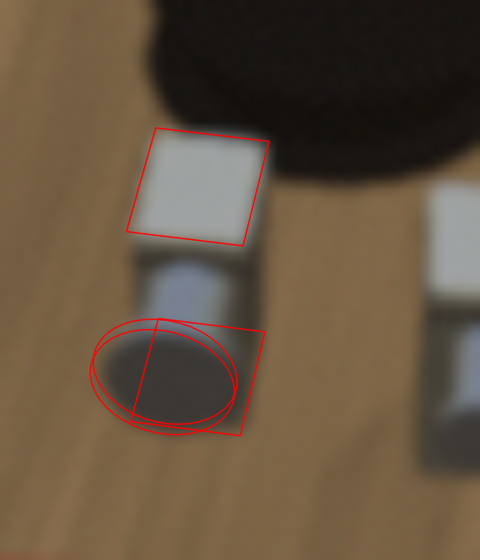

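```bash
cat > plan.py <<'E'
import sys
from h import *
def plan(target,yaw,n=None,maxstep=5.5,grip=-1,show=True):
    s=sensors.state(); p=s['ee_pos'].copy(); R=s['orientation']; y=np.arctan2(R[1,0],R[0,0])
    d=np.array(target)-p; dy=(yaw-y+np.pi)%(2*np.pi)-np.pi
    n=n or int(max(np.ceil(np.linalg.norm(d)*100/maxstep),np.ceil(abs(dy)/.18)))
    print('t %.2f tcp'%s['t'],p.round(4),'yaw %.4f'%y,'F',s['contact_force'].round(2),'M',s['moment'].round(2),'gap %.4f'%s['finger_gap'],'tilt',R[:2,2].round(4))
    print('delta',d.round(4),'dyaw %.4f'%dy,'n',n)
    for i in range(n):
        # tool x=(c,s), tool y=(s,-c), z down
        a=y+dy*i/n; c_,s_=np.cos(a),np.sin(a); k=d/n*100
        print([grip,[round(k[0]*c_+k[1]*s_,2),round(k[0]*s_-k[1]*c_,2),round(-k[2],2)],round(-dy/n,3)],end=', ')
    print()
def e2w(pe,L): 
    c,s=np.cos(pe[2]),np.sin(pe[2]); return np.array([pe[0]+c*L[0]-s*L[1],pe[1]+s*L[0]+c*L[1],L[2]])
if __name__=='__main__':
    a=[float(v) for v in sys.argv[1:]]; plan(a[:3],a[3],int(a[4]) if len(a)>4 and a[4]>0 else None,grip=a[5] if len(a)>5 else -1)
E
python3 plan.py .618 -.2475 .2 .036 10
```

```text
t 1.10 tcp [ 0.1892 -0.5694  0.2226] yaw -1.2500 F [-0.3   0.55  0.74] M [ 0.11 -0.01  0.  ] gap 0.0879 tilt [0. 0.]
delta [ 0.4288  0.3219 -0.0226] dyaw 1.2860 n 10
[-1, [np.float64(-1.7), np.float64(-5.08), np.float64(0.23)], np.float64(-0.129)], [-1, [np.float64(-1.04), np.float64(-5.26), np.float64(0.23)], np.float64(-0.129)], [-1, [np.float64(-0.35), np.float64(-5.35), np.float64(0.23)], np.float64(-0.129)], [-1, [np.float64(0.34), np.float64(-5.35), np.float64(0.23)], np.float64(-0.129)], [-1, [np.float64(1.02), np.float64(-5.26), np.float64(0.23)], np.float64(-0.129)], [-1, [np.float64(1.69), np.float64(-5.09), np.float64(0.23)], np.float64(-0.129)], [-1, [np.float64(2.32), np.float64(-4.83), np.float64(0.23)], np.float64(-0.129)], [-1, [np.float64(2.93), np.float64(-4.49), np.float64(0.23)], np.float64(-0.129)], [-1, [np.float64(3.48), np.float64(-4.08), np.float64(0.23)], np.float64(-0.129)], [-1, [np.float64(3.97), np.float64(-3.6), np.float64(0.23)], np.float64(-0.129)],
```

{"op": "jog_arm", "data": {"rows": [[-1,[-1.7,-5.1,0.2],-0.13],[-1,[-1.0,-5.3,0.2],-0.13],[-1,[-0.35,-5.35,0.2],-0.13],[-1,[0.35,-5.35,0.2],-0.13],[-1,[1.0,-5.3,0.2],-0.13],[-1,[1.7,-5.1,0.2],-0.13],[-1,[2.3,-4.8,0.2],-0.13],[-1,[2.9,-4.5,0.2],-0.13],[-1,[3.5,-4.1,0.2],-0.13],[-1,[4.0,-3.6,0.2],-0.13]], "grip_force": 20}}

```text
t: 2.35
ee_pos: [0.6217, -0.2307, 0.202]
orientation: [[0.996, 0.084, 0.001], [0.084, -0.996, -0.002], [0.001, 0.003, -1.0]]
contact_force: [0.5, -0.3, 0.3]
finger_gap: 0.0876
```

```bash
python3 plan.py .618 -.2475 .17 .036 
```

```text
t 2.35 tcp [ 0.6217 -0.2307  0.202 ] yaw 0.0841 F [ 0.45 -0.27  0.28] M [-0.12 -0.08 -0.  ] gap 0.0876 tilt [ 0.0015 -0.0024]
delta [-0.0037 -0.0168 -0.032 ] dyaw -0.0481 n 1
[-1, [np.float64(-0.51), np.float64(1.64), np.float64(3.2)], np.float64(0.048)],
```

{"op": "jog_arm", "data": {"rows": [[-1,[-0.5,1.65,1.0],0.048],[-1,[0,0,0],0]]}}

```text
t: 2.6
ee_pos: [0.6202, -0.2446, 0.19]
orientation: [[0.999, 0.041, -0.0], [0.041, -0.999, -0.001], [-0.0, 0.001, -1.0]]
contact_force: [-0.7, 0.2, 0.8]
finger_gap: 0.0883
```

```bash
python3 plan.py .618 -.2475 .066 .036; python3 - <<'E'
from h import *
s=snapshot('side');t=snapshot('top')
print(proj('side',sensors.state()['ee_pos']),proj('top',sensors.state()['ee_pos']))
crop('side',s,270,70,120,120,5,'a_s'); crop('top',t,330,130,110,85,6,'a_t')
E
```

```text
t 2.60 tcp [ 0.6202 -0.2446  0.19  ] yaw 0.0406 F [-0.74  0.17  0.81] M [ 0.01 -0.06  0.03] gap 0.0883 tilt [-0.0002 -0.001 ]
delta [-0.0022 -0.0029 -0.124 ] dyaw -0.0046 n 3
[-1, [np.float64(-0.08), np.float64(0.09), np.float64(4.13)], np.float64(0.002)], [-1, [np.float64(-0.08), np.float64(0.09), np.float64(4.13)], np.float64(0.002)], [-1, [np.float64(-0.08), np.float64(0.09), np.float64(4.13)], np.float64(0.002)], 
[[313.96755446 127.70418489]] [[386.46280257 180.63325921]]
```

View pics/a_s.png

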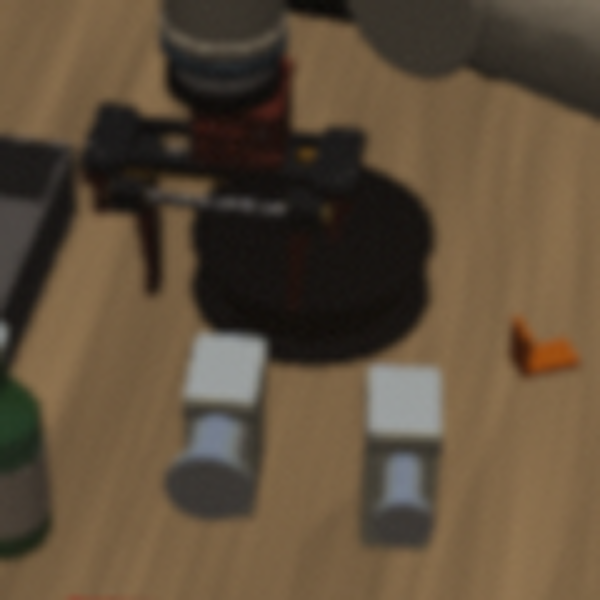

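View pics/a_t.png

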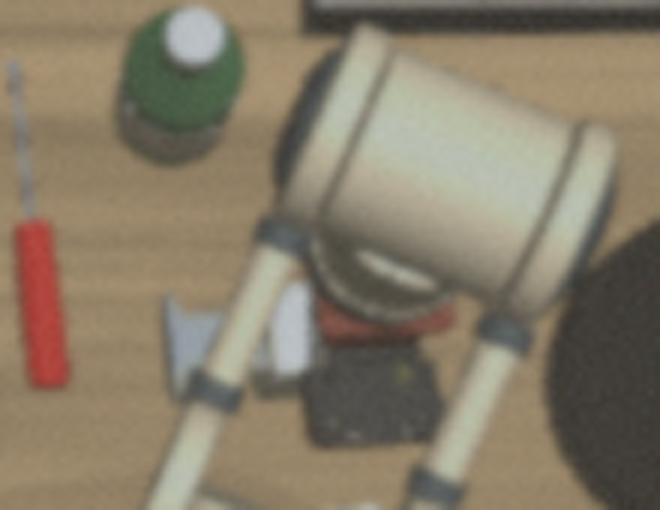

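{"op": "jog_arm", "data": {"rows": [[-1,[-0.1,0.2,4.0],0.004],[-1,[-0.1,0.1,4.0],0],[-1,[0,0,3.0],0],[-1,[0,0,1.2],0],[-1,[0,0,0],0]]}}

```text
t: 3.32
ee_pos: [0.6174, -0.2524, 0.0731]
orientation: [[0.999, 0.03, 0.011], [0.03, -1.0, -0.005], [0.01, 0.005, -1.0]]
contact_force: [0.8, 0.2, 0.6]
finger_gap: 0.0879
```

```bash
python3 plan.py .618 -.2475 .066 .036; python3 - <<'E'
from h import *
s=snapshot('side');t=snapshot('top')
crop('side',s,270,90,120,100,6,'b_s')
E
```

```text
t 3.33 tcp [ 0.6174 -0.2524  0.0731] yaw 0.0299 F [0.81 0.25 0.59] M [-0.03 -0.04  0.03] gap 0.0879 tilt [ 0.0106 -0.0047]
delta [ 0.0006  0.0049 -0.0071] dyaw 0.0061 n 1
[-1, [np.float64(0.07), np.float64(-0.49), np.float64(0.71)], np.float64(-0.006)],
```

View pics/b_s.png

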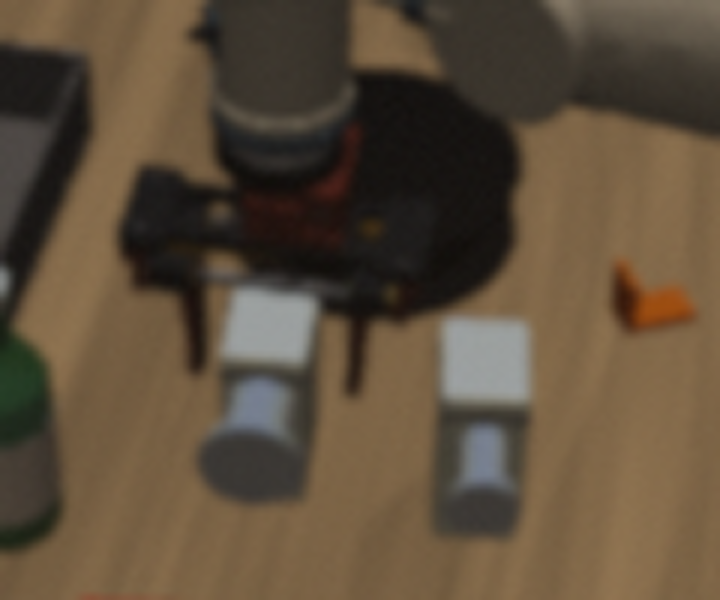

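{"op": "jog_arm", "data": {"rows": [[-1,[0.35,-0.4,0.7],-0.006],[-1,[0,0,0],0],[0.0,[0,0,0],0],[0.2,[0,0,0],0],[0.4,[0,0,0],0],[1,[0,0,0],0],[1,[0,0,0],0],[1,[0,0,0],0]], "grip_force": 20}}

```text
t: 4.42
ee_pos: [0.6233, -0.2488, 0.0715]
orientation: [[0.999, 0.037, 0.017], [0.037, -0.999, -0.008], [0.017, 0.009, -1.0]]
contact_force: [-0.6, 0.7, 0.2]
finger_gap: 0.0523
```

```bash
python3 plan.py .618 -.2475 .066 .036
```

```text
t 4.42 tcp [ 0.6233 -0.2488  0.0715] yaw 0.0371 F [-0.57  0.73  0.17] M [-0.02  0.11  0.04] gap 0.0523 tilt [ 0.0173 -0.0083]
delta [-0.0053  0.0013 -0.0055] dyaw -0.0011 n 1
[-1, [np.float64(-0.53), np.float64(-0.15), np.float64(0.55)], np.float64(0.001)],
```

{"op": "jog_arm", "data": {"rows": [[1,[0,0,0],0],[1,[0,0,0],0],[1,[0,0,0],0]]}}

```text
t: 4.8
ee_pos: [0.6233, -0.2489, 0.0715]
orientation: [[0.999, 0.037, 0.017], [0.037, -0.999, -0.008], [0.017, 0.009, -1.0]]
contact_force: [-0.6, 0.4, 0.9]
finger_gap: 0.0525
```

```bash
python3 plan.py .618 -.2475 .066 .036; python3 -c "
from h import *
s=sensors.state(); print(s['joint_pos'].round(4),s['joint_vel'].round(4))"
```

```text
t 4.80 tcp [ 0.6233 -0.2489  0.0715] yaw 0.0371 F [-0.63  0.39  0.93] M [-0.04  0.22  0.08] gap 0.0525 tilt [ 0.0173 -0.0084]
delta [-0.0053  0.0014 -0.0055] dyaw -0.0011 n 1
[-1, [np.float64(-0.53), np.float64(-0.16), np.float64(0.55)], np.float64(0.001)], 
[-4.3030e-01  2.8460e-01  1.2810e+00 -4.0000e-04  1.5568e+00 -4.6740e-01] [-0.0001  0.0003 -0.      0.0011  0.0002  0.0013]
```

{"op": "jog_arm", "data": {"rows": [[1,[0,0,-0.5],0],[1,[0,0,-1.5],0],[1,[0,0,-2.0],0],[1,[0,0,-1.0],0],[1,[0,0,0],0]]}}

```text
t: 5.42
ee_pos: [0.6224, -0.2481, 0.124]
orientation: [[0.999, 0.037, 0.017], [0.037, -0.999, -0.007], [0.016, 0.008, -1.0]]
contact_force: [-0.5, 0.8, -4.1]
finger_gap: 0.0525
```

```bash
python3 plan.py .468 0.002 .12 -.24 8 1
```

```text
t 5.42 tcp [ 0.6224 -0.2481  0.124 ] yaw 0.0372 F [-0.51  0.81 -4.06] M [-0.05 -0.07  0.03] gap 0.0525 tilt [ 0.0167 -0.0074]
delta [-0.1544  0.2501 -0.004 ] dyaw -0.2772 n 8
[1.0, [np.float64(-1.81), np.float64(-3.2), np.float64(0.05)], np.float64(0.035)], [1.0, [np.float64(-1.92), np.float64(-3.13), np.float64(0.05)], np.float64(0.035)], [1.0, [np.float64(-2.03), np.float64(-3.06), np.float64(0.05)], np.float64(0.035)], [1.0, [np.float64(-2.13), np.float64(-2.99), np.float64(0.05)], np.float64(0.035)], [1.0, [np.float64(-2.24), np.float64(-2.91), np.float64(0.05)], np.float64(0.035)], [1.0, [np.float64(-2.34), np.float64(-2.84), np.float64(0.05)], np.float64(0.035)], [1.0, [np.float64(-2.43), np.float64(-2.75), np.float64(0.05)], np.float64(0.035)], [1.0, [np.float64(-2.53), np.float64(-2.67), np.float64(0.05)], np.float64(0.035)],
```

{"op": "jog_arm", "data": {"rows": [[1,[-1.8,-3.2,0],0.035],[1,[-1.9,-3.1,0],0.035],[1,[-2.0,-3.1,0],0.035],[1,[-2.1,-3.0,0],0.035],[1,[-2.2,-2.9,0],0.035],[1,[-2.3,-2.8,0],0.035],[1,[-2.4,-2.7,0],0.035],[1,[-1.2,-1.3,0],0.02],[1,[0,0,0],0]]}}

```text
t: 6.55
ee_pos: [0.4756, -0.0075, 0.1169]
orientation: [[0.972, -0.235, 0.015], [-0.235, -0.972, -0.006], [0.016, 0.002, -1.0]]
contact_force: [0.1, 0.4, -3.4]
finger_gap: 0.0518
```

```bash
python3 plan.py .468 0.002 .12 -.24 2 1; python3 - <<'E'
from ov import *
ims={c:snapshot(c) for c in('side','top')}
for c in ims: cv2.imwrite(f'pics/{c}1.png',ims[c][:,:,::-1])
crop('side',ims['side'],260,165,120,100,6,'c_s'); crop('top',ims['top'],230,170,110,90,7,'c_t')
E
```

```text
t 6.55 tcp [ 0.4756 -0.0075  0.1169] yaw -0.2373 F [ 0.09  0.41 -3.4 ] M [-0.06 -0.01  0.02] gap 0.0518 tilt [ 0.0149 -0.0061]
delta [-0.0076  0.0095  0.0031] dyaw -0.0027 n 2
[1.0, [np.float64(-0.48), np.float64(-0.37), np.float64(-0.15)], np.float64(0.001)], [1.0, [np.float64(-0.48), np.float64(-0.37), np.float64(-0.15)], np.float64(0.001)],
```

View pics/c_s.png

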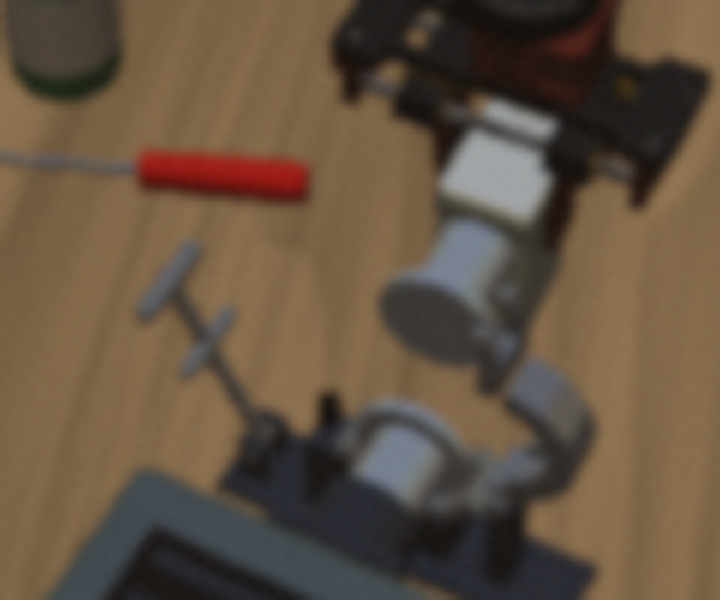

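View pics/c_t.png

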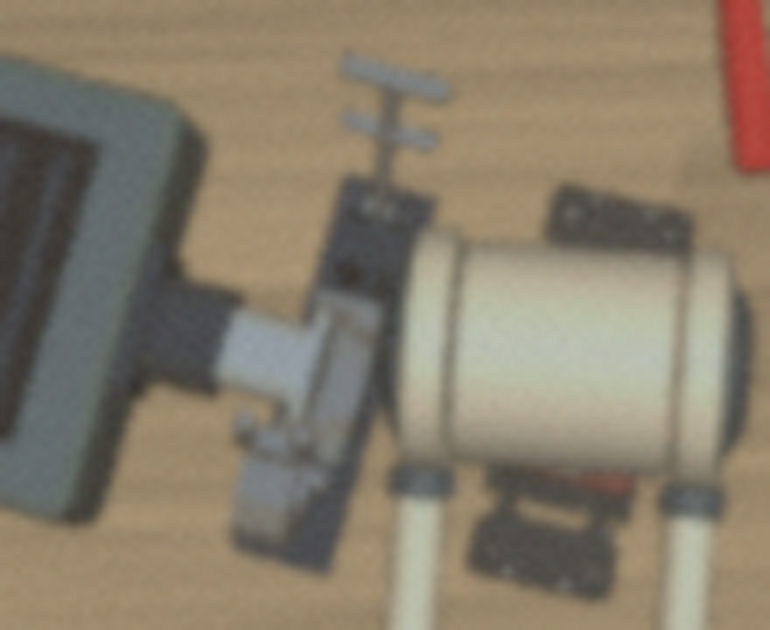

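```bash
cat > held.py <<'E'
from ov import *
def held_lines(tcp,oy,lift,roll=0):
    out=[]
    for L in cart_lines():
        L=L.copy(); L[:,2]+=lift; L[:,1]+=oy; out.append(L)
    return out
E
python3 - <<'E'
from held import *
im=cv2.imread('pics/side1.png')[:,:,::-1]
s=sensors.state(); p=s['ee_pos']; 
# tilt: tool z=(.0149,-.006): grasp point 19 mm behind; tiny
pose=(p[0],p[1],-.2373)
for oy,col in((0,(0,0,255)),):
    pl=[(pose,held_lines(p,oy,p[2]-.0715),col),((.4985,.128,-.24),ext_lines(),(0,255,255))]
overlay('side',im,pl,260,165,120,100,6,'d_s')
E
```

```text
(no output)
```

View pics/d_s.png

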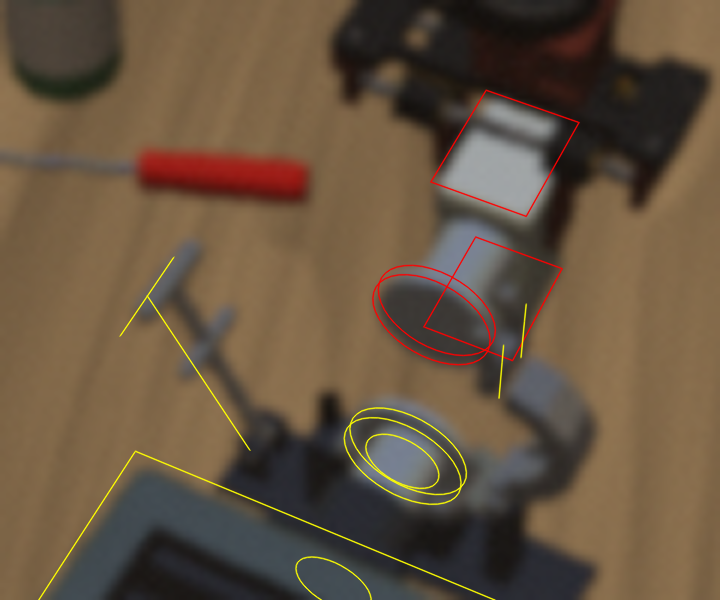

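```bash
python3 - <<'E'
from held import *
import h,ov
B={'side':np.array([1.5,0.]),'top':np.array([0.,0.])}
ims={c:cv2.imread(f'pics/{c}0.png')[:,:,::-1] for c in('side','top')}
def big(c,u,v,w,hh,s,name,pe,dys):
    a=cv2.resize(np.ascontiguousarray(ims[c][v:v+hh,u:u+w,::-1]),None,fx=s,fy=s,interpolation=cv2.INTER_CUBIC)
    a=cv2.convertScaleAbs(a,alpha=1.5)
    cols=[(255,100,0),(0,255,0),(0,0,255)]
    for dy,col in zip(dys,cols):
        for L in (circ(.032,dy,.085),):
            q=((proj(c,T(pe,L))+B[c]-[u,v]+.5)*s-.5); cv2.polylines(a,[np.round(q*8).astype(np.int32)],False,col,1,cv2.LINE_AA,3)
        for x0,z0 in ((-.05,.085),(.05,.075),(.09,.029)):
            q=proj(c,T(pe,[[x0,dy,z0]]))[0]+B[c]; q=((q-[u,v]+.5)*s-.5).astype(int); cv2.circle(a,tuple(int(t) for t in q),3,col,-1)
    for L in [np.array(z) for z in rect(-.105,.105,.085,.275,.13)]:
        q=((proj(c,T(pe,L))+B[c]-[u,v]+.5)*s-.5); cv2.polylines(a,[np.round(q*8).astype(np.int32)],False,(0,255,255),1,cv2.LINE_AA,3)
    cv2.imwrite(f'pics/{name}.png',a)
pe=(.4985,.128,-.24)
big('side',290,200,75,60,10,'e_s',pe,(-.008,0,.008))
big('top',255,180,45,75,8,'e_t',pe,(-.008,0,.008))
E
```

```text
(no output)
```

View pics/e_s.png

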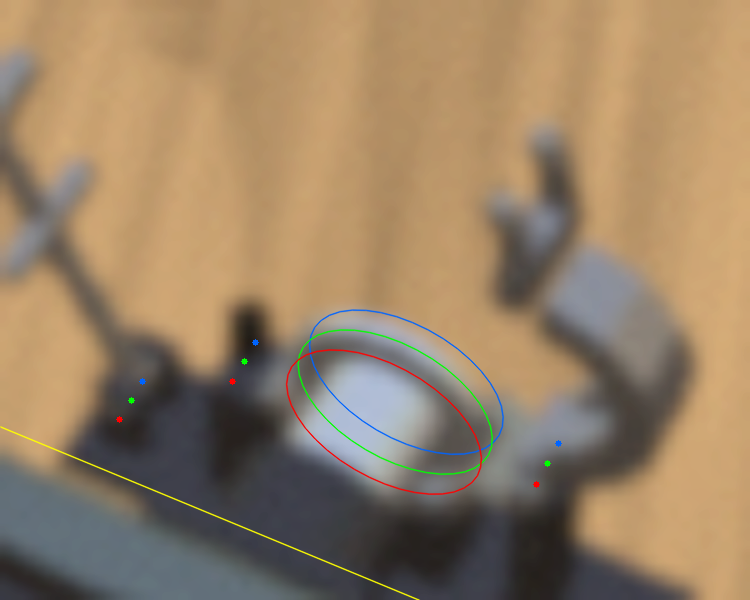

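View pics/e_t.png

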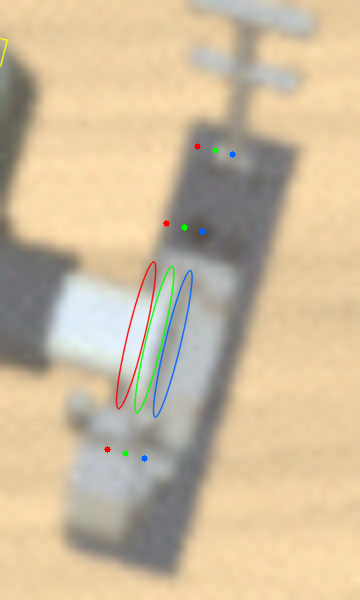

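```bash
python3 plan.py .4723 0.0206 .1065 -.24 3 1
```

```text
t 6.65 tcp [ 0.4762 -0.0086  0.1169] yaw -0.2386 F [-0.    0.04 -3.91] M [-0.03 -0.05 -0.04] gap 0.0521 tilt [ 0.0149 -0.0065]
delta [-0.0039  0.0292 -0.0104] dyaw -0.0014 n 3
[1.0, [np.float64(-0.35), np.float64(-0.91), np.float64(0.35)], np.float64(0.0)], [1.0, [np.float64(-0.35), np.float64(-0.91), np.float64(0.35)], np.float64(0.0)], [1.0, [np.float64(-0.36), np.float64(-0.91), np.float64(0.35)], np.float64(0.0)],
```

{"op": "jog_arm", "data": {"rows": [[1,[-0.4,-0.9,0.4],0],[1,[-0.4,-0.9,0.4],0],[1,[-0.3,-0.9,0.3],0],[1,[0,0,0],0]]}}

```text
t: 7.15
ee_pos: [0.4722, 0.0208, 0.104]
orientation: [[0.971, -0.238, 0.013], [-0.238, -0.971, -0.007], [0.015, 0.003, -1.0]]
contact_force: [-0.8, -0.1, -3.9]
finger_gap: 0.0522
```

```bash
cat > look.py <<'E'
import sys
from held import *
def main(n,yaw=-.24):
    im=snapshot('side'); cv2.imwrite(f'pics/side{n}.png',im[:,:,::-1])
    crop('side',im,290,180,75,60,10,f'L{n}'); 
main(sys.argv[1])
E
python3 plan.py .4723 0.0206 .1065 -.24 1 1; python3 look.py 2
```

```text
t 7.15 tcp [0.4722 0.0208 0.104 ] yaw -0.2404 F [-0.79 -0.08 -3.95] M [-0.03 -0.03 -0.01] gap 0.0522 tilt [ 0.0135 -0.0065]
delta [ 0.0001 -0.0002  0.0025] dyaw 0.0004 n 1
[1.0, [np.float64(0.01), np.float64(0.02), np.float64(-0.25)], np.float64(-0.0)],
```

View pics/L2.png

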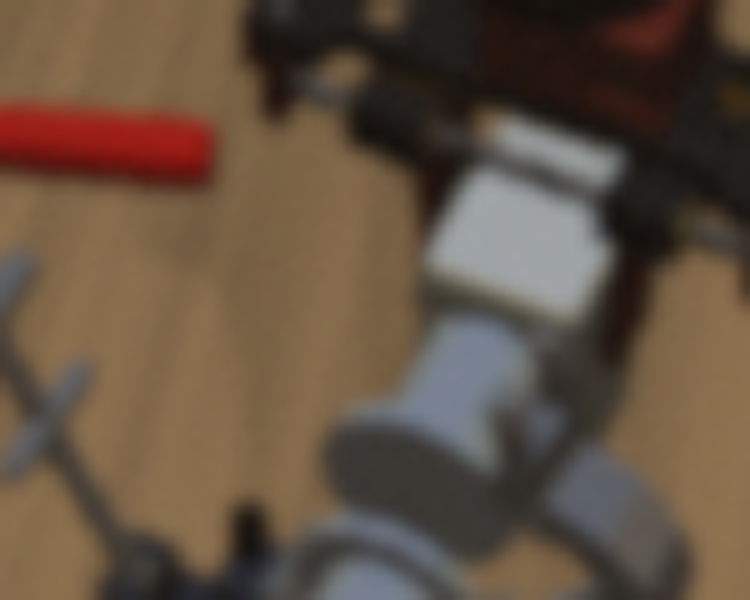

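```bash
cat > ov2.py <<'E'
from held import *
def go(n,tcp,yaw,port,B,u,v,w,hh,s,name,oy=0,z0=.0715):
    im=cv2.imread(f'pics/side{n}.png'); a=cv2.resize(im[v:v+hh,u:u+w],None,fx=s,fy=s,interpolation=cv2.INTER_CUBIC); a=cv2.convertScaleAbs(a,alpha=1.4)
    def dr(p,L,col):
        q=((proj('side',T(p,L))+B-[u,v]+.5)*s-.5); cv2.polylines(a,[np.round(q*8).astype(np.int32)],False,col,1,cv2.LINE_AA,3)
    if tcp is not None:
        for L in held_lines(None,oy,tcp[2]-z0): dr((tcp[0],tcp[1],yaw),L,(0,0,255))
        for x in(-.02,.02): dr((tcp[0],tcp[1],yaw),[[x,.035,.085+tcp[2]-z0],[x,.0835,.085+tcp[2]-z0]],(0,0,255))
    for L in (circ(.032,0,.085),circ(.032,.0065,.085)): dr(port,L,(0,255,0))
    for x in(-.02,.02): dr(port,[[x,.0065,.085],[x,.06,.085]],(0,255,0))
    # ring upright: hinge, fork
    cv2.imwrite(f'pics/{name}.png',a)
E
python3 - <<'E'
from ov2 import *
go(2,sensors.state()['ee_pos'],-.24,(.4965,.1197,-.24),[1.2,0],290,185,75,75,8,'g2')
go(0,None,-.24,(.4965,.1197,-.24),[1.2,0],300,210,60,50,12,'g0')
E
```

```text
(no output)
```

View pics/g2.png

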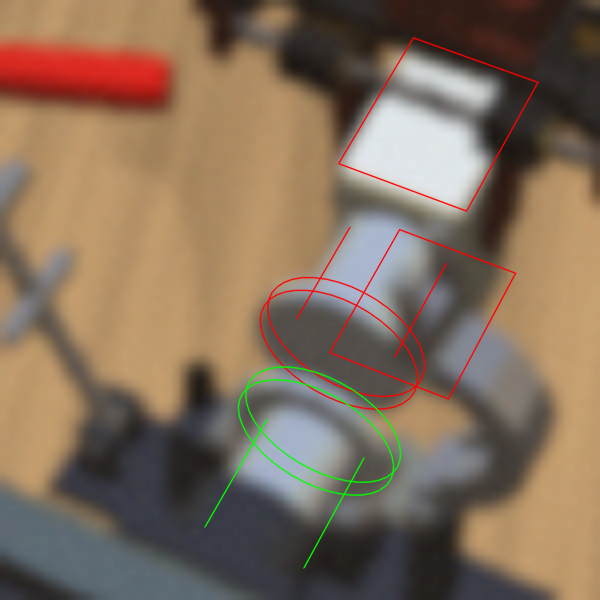

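View pics/g0.png

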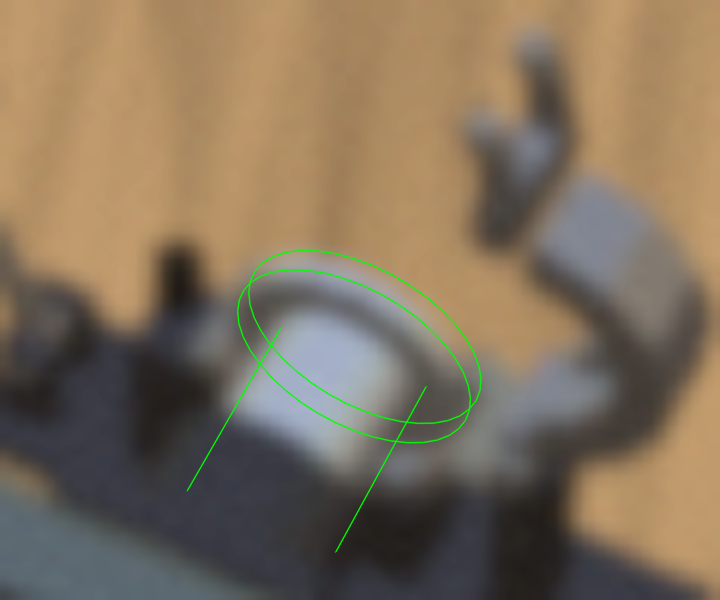

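```bash
python3 - <<'E'
from held import *
from scipy.ndimage import map_coordinates
B=np.array([1.2,0])
def prof(n,pose,y0,y1,zc,name):
    im=cv2.imread(f'pics/side{n}.png').astype(float).mean(2)
    a,b=proj('side',T(pose,[[0,y0,zc],[0,y1,zc]]))+B; d=(b-a)/np.linalg.norm(b-a); nn=np.array([-d[1],d[0]]) 
    if nn[0]<0: nn=-nn
    r=np.arange(-12,12.1,1)
    tt=np.linspace(0,1,12)[:,None]; P=a+(b-a)*tt
    S=P[:,None]+r[None,:,None]*nn; V=map_coordinates(im,[S[...,1],S[...,0]],order=1).mean(0)
    sil=[(proj('side',T(pose,c))+B-a)@nn for c in (circ(.02,y,zc,100) for y in (y0,y1))]
    print(name,'len px %.1f'%np.linalg.norm(b-a),'sil',[ (round(s.min(),1),round(s.max(),1)) for s in sil]); print(' '.join('%d:%d'%(x,v) for x,v in zip(r,V)))
tcp=sensors.state()['ee_pos']
prof(2,(tcp[0],tcp[1],-.24),.045,.075,.085+tcp[2]-.0715,'cart')
for dx in (0,):
  prof(0,(.4965,.1197,-.24),.015,.03,.085,'port0'); prof(2,(.4965,.1197,-.24),.015,.03,.085,'port2'); prof(1,(.4965,.1197,-.24),.015,.03,.085,'port1')
E
```

```text
cart len px 8.2 sil [(np.float64(-6.6), np.float64(6.6)), (np.float64(-6.7), np.float64(6.7))]
-12:97 -11:96 -10:96 -9:95 -8:97 -7:104 -6:115 -5:122 -4:123 -3:123 -2:122 -1:122 0:120 1:115 2:107 3:96 4:83 5:71 6:64 7:63 8:62 9:56 10:52 11:62 12:78
port0 len px 4.3 sil [(np.float64(-6.7), np.float64(6.7)), (np.float64(-6.8), np.float64(6.8))]
-12:63 -11:72 -10:70 -9:66 -8:73 -7:94 -6:114 -5:124 -4:127 -3:127 -2:128 -1:128 0:127 1:125 2:119 3:110 4:96 5:78 6:67 7:67 8:70 9:70 10:67 11:62 12:59
port2 len px 4.3 sil [(np.float64(-6.7), np.float64(6.7)), (np.float64(-6.8), np.float64(6.8))]
-12:63 -11:72 -10:71 -9:67 -8:74 -7:94 -6:115 -5:126 -4:128 -3:129 -2:129 -1:129 0:128 1:126 2:121 3:111 4:96 5:79 6:67 7:67 8:71 9:70 10:67 11:62 12:59
port1 len px 4.3 sil [(np.float64(-6.7), np.float64(6.7)), (np.float64(-6.8), np.float64(6.8))]
-12:64 -11:73 -10:71 -9:67 -8:74 -7:95 -6:116 -5:126 -4:129 -3:129 -2:129 -1:129 0:128 1:126 2:121 3:112 4:97 5:79 6:68 7:68 8:70 9:71 10:68 11:63 12:59
```

{"op": "jog_arm", "data": {"rows": [[1,[0,-0.3,0],0],[1,[0,-0.2,0],0],[1,[0,-0.1,0],0]]}}

```text
t: 7.58
ee_pos: [0.4742, 0.0264, 0.1046]
orientation: [[0.971, -0.239, 0.014], [-0.239, -0.971, -0.007], [0.016, 0.003, -1.0]]
contact_force: [-0.5, -0.1, -4.7]
finger_gap: 0.0517
```

```bash
cat > st.py <<'E'
from h import *
PE=np.array([.4965,.1197,-.24])
s=sensors.state(); p=s['ee_pos']; c,sn=np.cos(PE[2]),np.sin(PE[2]); d=p[:2]-PE[:2]; f=s['contact_force']; R=s['orientation']
print('t %.2f ext xyz mm: %.1f %.1f %.1f'%(s['t'],*(1000*np.array([c*d[0]+sn*d[1],-sn*d[0]+c*d[1],p[2]]))),'F ext %.1f %.1f %.1f'%(c*f[0]+sn*f[1],-sn*f[0]+c*f[1],f[2]),'M',s['moment'].round(2),'gap %.4f'%s['finger_gap'],'yaw %.4f'%np.arctan2(R[1,0],R[0,0]),'tilt ext %.4f %.4f'%(c*R[0,2]+sn*R[1,2],-sn*R[0,2]+c*R[1,2]))
E
python3 st.py
```

```text
t 7.58 ext xyz mm: 0.5 -96.0 104.6 F ext -0.5 -0.2 -4.7 M [-0.03 -0.03 -0.02] gap 0.0517 yaw -0.2410 tilt ext 0.0157 -0.0034
```

{"op": "jog_arm", "data": {"rows": [[1,[0,-0.15,0],0],[1,[0,-0.15,0],0]]}}

```text
t: 7.82
ee_pos: [0.475, 0.0293, 0.1047]
orientation: [[0.971, -0.239, 0.015], [-0.239, -0.971, -0.007], [0.016, 0.003, -1.0]]
contact_force: [0.5, -0.3, -3.1]
finger_gap: 0.0519
```

```bash
python3 st.py
```

```text
t 7.83 ext xyz mm: 0.6 -92.9 104.7 F ext 0.6 -0.2 -3.1 M [-0.07 -0.02  0.01] gap 0.0519 yaw -0.2413 tilt ext 0.0159 -0.0034
```

{"op": "jog_arm", "data": {"rows": [[1,[0,-0.15,0],0],[1,[0,-0.1,0],0]]}}

```text
t: 8.07
ee_pos: [0.4757, 0.0319, 0.1048]
orientation: [[0.971, -0.239, 0.015], [-0.239, -0.971, -0.007], [0.016, 0.003, -1.0]]
contact_force: [1.1, 0.0, -3.3]
finger_gap: 0.0521
```

```bash
python3 st.py
```

```text
t 8.07 ext xyz mm: 0.7 -90.2 104.8 F ext 1.1 0.3 -3.3 M [-0.05 -0.04  0.02] gap 0.0521 yaw -0.2413 tilt ext 0.0161 -0.0035
```

{"op": "jog_arm", "data": {"rows": [[1,[0,-0.12,0],0],[1,[0,-0.12,0],0]]}}

```text
t: 8.32
ee_pos: [0.4758, 0.0327, 0.105]
orientation: [[0.971, -0.24, 0.014], [-0.24, -0.971, -0.011], [0.016, 0.007, -1.0]]
contact_force: [-3.1, -7.5, -1.0]
finger_gap: 0.052
```

```bash
python3 st.py
```

```text
t 8.32 ext xyz mm: 0.6 -89.4 105.0 F ext -1.2 -8.0 -1.0 M [-1.03  0.45 -0.01] gap 0.0520 yaw -0.2424 tilt ext 0.0157 -0.0071
```

{"op": "jog_arm", "data": {"rows": [[1,[0,0.13,0],0],[1,[0,0,0.3],0],[1,[0,0,0.3],0],[1,[0,0,0.3],0],[1,[0,0,0],0]]}}

```text
t: 8.95
ee_pos: [0.4757, 0.0321, 0.0949]
orientation: [[0.971, -0.24, 0.014], [-0.24, -0.971, -0.009], [0.015, 0.005, -1.0]]
contact_force: [0.4, -0.2, -3.8]
finger_gap: 0.052
```

```bash
python3 st.py
```

```text
t 8.95 ext xyz mm: 0.6 -90.0 94.9 F ext 0.5 -0.1 -3.8 M [-0.04 -0.    0.01] gap 0.0520 yaw -0.2420 tilt ext 0.0153 -0.0054
```

{"op": "jog_arm", "data": {"rows": [[1,[0,0.1,0],0],[1,[0,0,0.3],0],[1,[0,0,0.3],0],[1,[0,0,0.3],0],[1,[0,0,0],0]]}}

```text
t: 9.57
ee_pos: [0.4755, 0.0311, 0.0852]
orientation: [[0.971, -0.24, 0.014], [-0.239, -0.971, -0.009], [0.015, 0.005, -1.0]]
contact_force: [-1.3, 0.3, -4.1]
finger_gap: 0.0519
```

```bash
python3 st.py
```

```text
t 9.57 ext xyz mm: 0.7 -91.0 85.2 F ext -1.3 0.0 -4.1 M [-0.07 -0.07 -0.01] gap 0.0519 yaw -0.2418 tilt ext 0.0153 -0.0053
```

Perfect; continue gently in 2 mm rows.

{"op": "jog_arm", "data": {"rows": [[1,[0,0,0.2],0],[1,[0,0,0.2],0],[1,[0,0,0.15],0]]}}

```text
t: 9.95
ee_pos: [0.4758, 0.031, 0.0796]
orientation: [[0.971, -0.24, 0.014], [-0.239, -0.971, -0.009], [0.016, 0.005, -1.0]]
contact_force: [-0.1, 0.6, -3.4]
finger_gap: 0.0515
```

```bash
python3 st.py
```

```text
t 9.95 ext xyz mm: 0.9 -91.1 79.6 F ext -0.2 0.6 -3.4 M [ 0.   -0.07 -0.03] gap 0.0515 yaw -0.2419 tilt ext 0.0156 -0.0052
```

{"op": "jog_arm", "data": {"rows": [[1,[0,0,0.15],0],[1,[0,0,0.15],0]]}}

```text
t: 10.2
ee_pos: [0.4768, 0.031, 0.0775]
orientation: [[0.971, -0.24, 0.017], [-0.24, -0.971, -0.009], [0.018, 0.004, -1.0]]
contact_force: [1.6, -0.5, -1.0]
finger_gap: 0.052
```

```bash
python3 st.py
```

```text
t 10.20 ext xyz mm: 2.0 -90.8 77.5 F ext 1.7 -0.1 -1.0 M [ 0.08 -0.25 -0.09] gap 0.0520 yaw -0.2422 tilt ext 0.0184 -0.0043
```

{"op": "jog_arm", "data": {"rows": [[1,[0,0,0.12],0],[1,[0,0,0.0],0]]}}

```text
t: 10.45
ee_pos: [0.4774, 0.031, 0.0768]
orientation: [[0.971, -0.24, 0.019], [-0.24, -0.971, -0.009], [0.02, 0.004, -1.0]]
contact_force: [1.3, 0.2, -3.5]
finger_gap: 0.0517
```

```bash
python3 st.py
```

```text
t 10.45 ext xyz mm: 2.5 -90.7 76.8 F ext 1.3 0.5 -3.5 M [ 0.02 -0.25 -0.11] gap 0.0517 yaw -0.2425 tilt ext 0.0200 -0.0039
```

{"op": "jog_arm", "data": {"rows": [[1,[0.15,0,0.0],0],[1,[0,0,0.1],0]]}}

```text
t: 10.7
ee_pos: [0.4784, 0.0306, 0.0753]
orientation: [[0.971, -0.24, 0.017], [-0.24, -0.971, -0.009], [0.018, 0.004, -1.0]]
contact_force: [-0.1, 0.9, -0.2]
finger_gap: 0.052
```

```bash
python3 st.py; python3 look.py 3
```

```text
t 10.70 ext xyz mm: 3.6 -90.8 75.3 F ext -0.4 0.9 -0.2 M [ 0.41 -0.14 -0.03] gap 0.0520 yaw -0.2421 tilt ext 0.0185 -0.0043
```

View pics/L3.png

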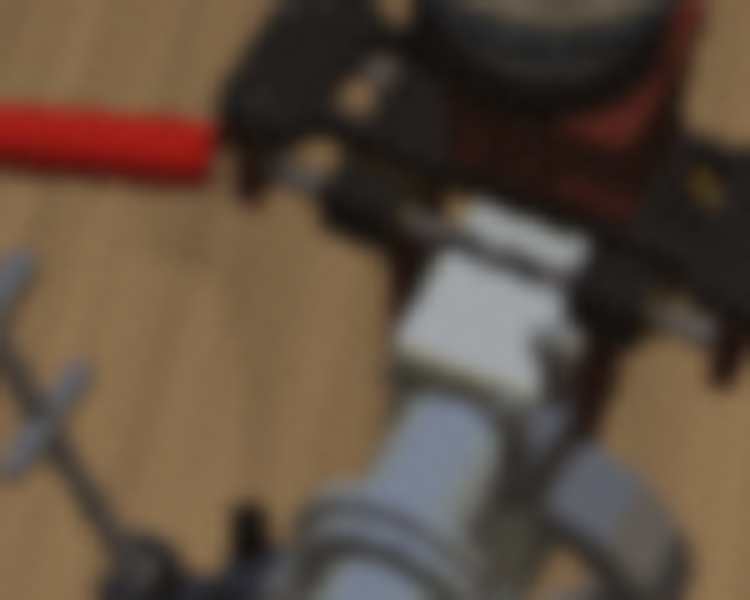

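{"op": "jog_arm", "data": {"rows": [[1,[0.05,0,0.12],0],[1,[0,0,0.0],0]]}}

```text
t: 11.0
ee_pos: [0.4783, 0.0304, 0.0744]
orientation: [[0.971, -0.239, 0.015], [-0.239, -0.971, -0.009], [0.017, 0.005, -1.0]]
contact_force: [-0.3, -0.2, -1.1]
finger_gap: 0.0517
```

```bash
python3 st.py
```

```text
t 11.00 ext xyz mm: 3.5 -91.1 74.4 F ext -0.2 -0.2 -1.1 M [ 0.08 -0.01  0.07] gap 0.0517 yaw -0.2417 tilt ext 0.0171 -0.0048
```

{"op": "jog_arm", "data": {"rows": [[1,[0,0,0.12],0],[1,[0,0,0.0],0]]}}

```text
t: 11.25
ee_pos: [0.4781, 0.0302, 0.0734]
orientation: [[0.971, -0.239, 0.015], [-0.239, -0.971, -0.009], [0.017, 0.005, -1.0]]
contact_force: [-2.5, -0.2, 0.0]
finger_gap: 0.052
```

```bash
python3 st.py
```

```text
t 11.25 ext xyz mm: 3.4 -91.3 73.4 F ext -2.3 -0.8 0.0 M [0.07 0.18 0.2 ] gap 0.0520 yaw -0.2416 tilt ext 0.0169 -0.0053
```

{"op": "jog_arm", "data": {"rows": [[1,[-0.06,0,0.08],0],[1,[-0.03,0,0.08],0]]}}

```text
t: 11.5
ee_pos: [0.4779, 0.0302, 0.073]
orientation: [[0.971, -0.24, 0.017], [-0.24, -0.971, -0.009], [0.019, 0.005, -1.0]]
contact_force: [-2.9, -1.1, 7.0]
finger_gap: 0.0519
```

```bash
python3 st.py
```

```text
t 11.50 ext xyz mm: 3.2 -91.3 73.0 F ext -2.6 -1.7 7.0 M [0.   0.65 0.13] gap 0.0519 yaw -0.2419 tilt ext 0.0191 -0.0051
```

{"op": "jog_arm", "data": {"rows": [[1,[-0.03,-0.1,-0.06],0],[1,[0,-0.06,0.0],0]]}}

```text
t: 11.75
ee_pos: [0.4779, 0.0313, 0.073]
orientation: [[0.971, -0.24, 0.017], [-0.24, -0.971, -0.011], [0.019, 0.006, -1.0]]
contact_force: [-2.3, -4.8, 2.6]
finger_gap: 0.0523
```

```bash
python3 st.py
```

```text
t 11.75 ext xyz mm: 2.9 -90.3 73.0 F ext -1.1 -5.2 2.6 M [-0.61  0.34 -0.  ] gap 0.0523 yaw -0.2426 tilt ext 0.0190 -0.0063
```

{"op": "jog_arm", "data": {"rows": [[-0.3,[0,0,0],0],[-0.6,[0,0,0],0],[-1,[0,0,0],0],[-1,[0,0,0],0],[-1,[0,0,0],0]]}}

```text
t: 12.38
ee_pos: [0.4787, 0.0324, 0.0731]
orientation: [[0.971, -0.24, 0.019], [-0.239, -0.971, -0.009], [0.02, 0.004, -1.0]]
contact_force: [-0.7, -0.1, 0.2]
finger_gap: 0.0877
```

```bash
python3 st.py; python3 look.py 4
```

```text
t 12.38 ext xyz mm: 3.4 -89.1 73.1 F ext -0.7 -0.3 0.2 M [-0.06 -0.04 -0.01] gap 0.0877 yaw -0.2419 tilt ext 0.0204 -0.0041
```

View pics/L4.png

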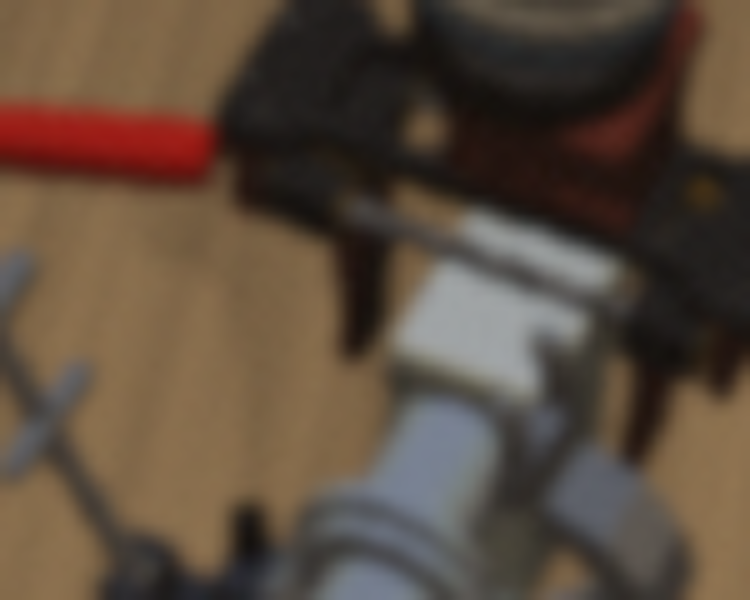

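{"op": "jog_arm", "data": {"rows": [[-1,[0,0,-2.0],0],[-1,[0,0,-4.0],0],[-1,[0,0,-5.0],0],[0.5,[0,0,-5.0],0],[1,[0,0,-3.0],-0.1],[1,[0,0,0],-0.18],[1,[0,0,0],-0.18],[1,[0,0,0],-0.18],[1,[0,0,0],-0.18],[1,[0,0,0],-0.18]]}}

```text
t: 13.68
ee_pos: [0.4741, 0.0342, 0.2859]
orientation: [[0.704, 0.71, 0.035], [0.71, -0.704, -0.008], [0.019, 0.031, -0.999]]
contact_force: [-0.9, 0.0, 0.4]
finger_gap: 0.0212
```

```bash
sed -i 's/^PE=.*/PE=np.array([.4995,.1190,-.24])/' st.py; python3 st.py; python3 - <<'E'
from plan import *
PE=(.4995,.1190,-.24)
w=e2w(PE,(-.100,0,.262)); plan(w,1.331,grip=1)
im=snapshot('top'); im2=snapshot('side'); crop('top',im,230,170,110,90,7,'m_t'); crop('side',im2,280,150,100,90,8,'m_s')
cv2.imwrite('pics/top5.png',im[:,:,::-1]);cv2.imwrite('pics/side5.png',im2[:,:,::-1])
E
```

```text
t 13.68 ext xyz mm: -4.5 -88.4 285.9 F ext -0.8 -0.2 0.4 M [-0.07 -0.09  0.  ] gap 0.0212 yaw 0.7900 tilt ext 0.0360 0.0002
t 13.68 tcp [0.4741 0.0342 0.2859] yaw 0.7900 F [-0.85  0.    0.42] M [-0.07 -0.09  0.  ] gap 0.0212 tilt [ 0.0351 -0.0083]
delta [-0.0717  0.1085 -0.0239] dyaw 0.5410 n 4
[1, [np.float64(0.66), np.float64(-3.18), np.float64(0.6)], np.float64(-0.135)], [1, [np.float64(1.09), np.float64(-3.06), np.float64(0.6)], np.float64(-0.135)], [1, [np.float64(1.49), np.float64(-2.89), np.float64(0.6)], np.float64(-0.135)], [1, [np.float64(1.87), np.float64(-2.66), np.float64(0.6)], np.float64(-0.135)],
```

View pics/m_s.png

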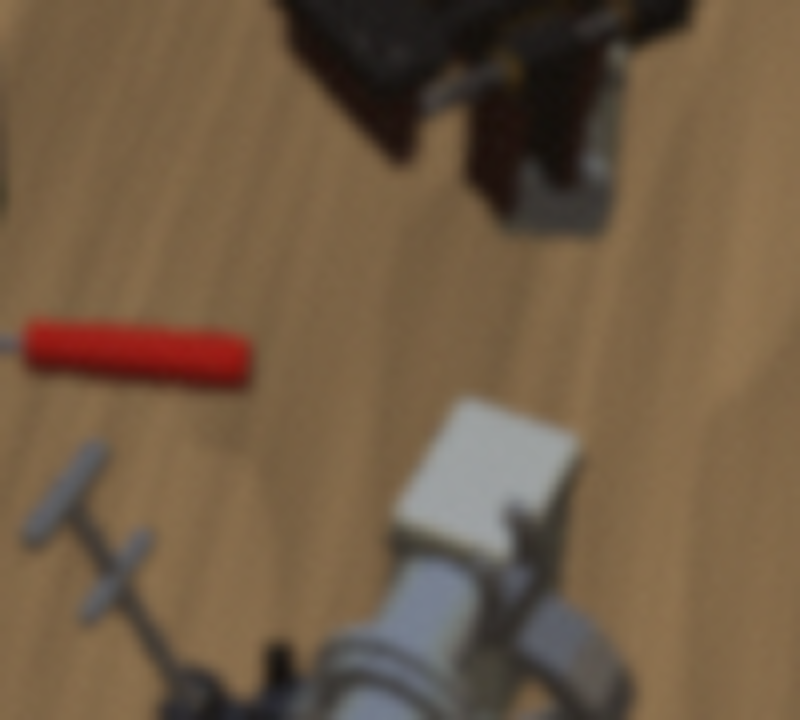

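View pics/m_t.png

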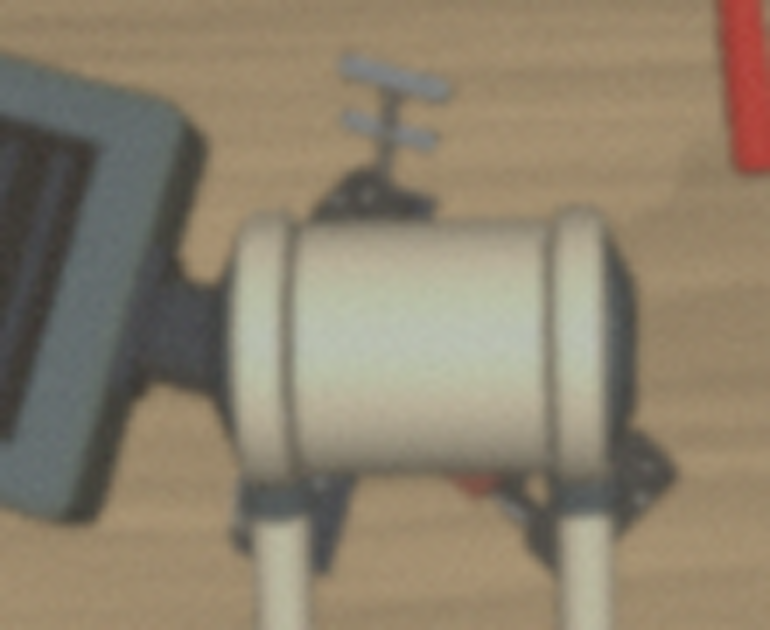

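{"op": "jog_arm", "data": {"rows": [[1,[0.7,-3.2,0.6],-0.135],[1,[1.1,-3.1,0.5],-0.135],[1,[1.5,-2.9,0.5],-0.135],[1,[1.9,-2.7,0.5],-0.135],[1,[0,0,0],0]]}}

```text
t: 14.4
ee_pos: [0.4017, 0.1468, 0.2652]
orientation: [[0.251, 0.967, 0.04], [0.968, -0.251, -0.007], [0.003, 0.041, -0.999]]
contact_force: [0.2, 0.1, -0.1]
finger_gap: 0.0006
```

```bash
python3 st.py; python3 - <<'E'
from plan import *
PE=(.4995,.1190,-.24)
w=e2w(PE,(-.090,0,.19)); plan(w,1.331,grip=1)
E
```

```text
t 14.40 ext xyz mm: -101.6 3.8 265.2 F ext 0.2 0.2 -0.1 M [ 0.04 -0.17  0.01] gap 0.0006 yaw 1.3170 tilt ext 0.0408 0.0026
t 14.40 tcp [0.4017 0.1468 0.2652] yaw 1.3170 F [ 0.24  0.12 -0.12] M [ 0.04 -0.17  0.01] gap 0.0006 tilt [ 0.0402 -0.0072]
delta [ 0.0104 -0.0064 -0.0752] dyaw 0.0140 n 2
[1, [np.float64(-0.18), np.float64(0.58), np.float64(3.76)], np.float64(-0.007)], [1, [np.float64(-0.19), np.float64(0.58), np.float64(3.76)], np.float64(-0.007)],
```

{"op": "jog_arm", "data": {"rows": [[1,[-0.2,0.1,2.0],-0.007],[1,[-0.2,0.1,2.0],-0.007],[1,[0,0.1,2.0],0],[1,[0,0,1.0],0],[1,[0,0,0.4],0],[1,[0,0,0],0]]}}

```text
t: 15.15
ee_pos: [0.4091, 0.1394, 0.1927]
orientation: [[0.257, 0.965, 0.046], [0.966, -0.257, -0.007], [0.005, 0.046, -0.999]]
contact_force: [-0.2, 0.2, 0.4]
finger_gap: 0.0004
```

```bash
python3 st.py; python3 - <<'E'
from h import *
im=snapshot('top'); im2=snapshot('side'); crop('top',im,230,170,110,90,7,'n_t'); crop('side',im2,290,160,90,90,8,'n_s')
E
```

```text
t 15.15 ext xyz mm: -92.6 -1.7 192.7 F ext -0.2 0.2 0.4 M [ 0.03 -0.09 -0.02] gap 0.0004 yaw 1.3112 tilt ext 0.0464 0.0038
```

View pics/n_s.png

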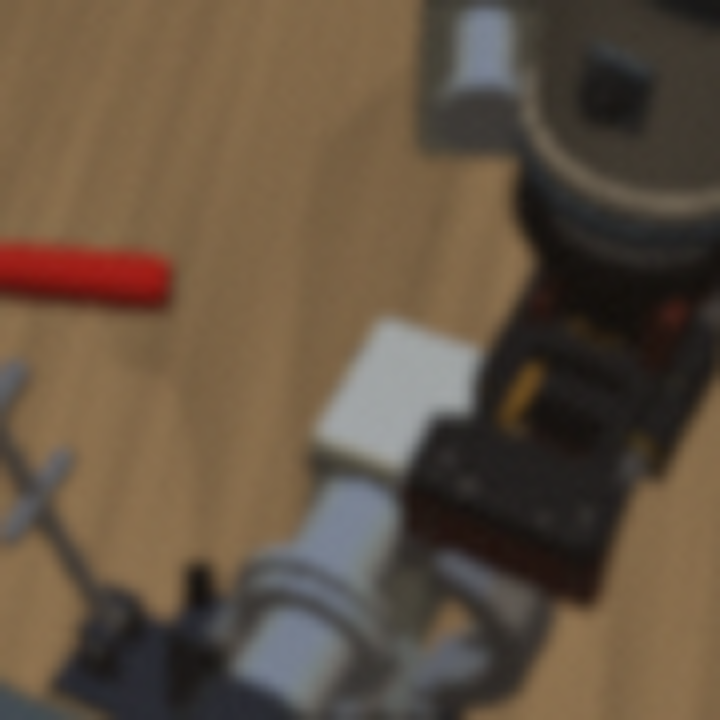

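{"op": "jog_arm", "data": {"rows": [[1,[0.1,0.8,0],-0.02],[1,[0.1,0.5,0],0],[1,[0,0.4,0],0]]}}

```text
t: 15.62
ee_pos: [0.4278, 0.1374, 0.1954]
orientation: [[0.235, 0.971, 0.049], [0.972, -0.235, -0.007], [0.005, 0.049, -0.999]]
contact_force: [-0.6, 0.4, 0.4]
finger_gap: 0.0007
```

```bash
python3 st.py
```

```text
t 15.62 ext xyz mm: -74.0 0.9 195.4 F ext -0.7 0.2 0.4 M [ 0.   -0.09  0.02] gap 0.0007 yaw 1.3333 tilt ext 0.0493 0.0053
```

{"op": "jog_arm", "data": {"rows": [[1,[0,0.5,0.3],0],[1,[0,0.4,0.2],0]]}}

```text
t: 15.88
ee_pos: [0.4376, 0.1351, 0.1906]
orientation: [[0.235, 0.971, 0.049], [0.972, -0.235, -0.007], [0.005, 0.049, -0.999]]
contact_force: [-0.4, -0.1, 0.1]
finger_gap: 0.0001
```

```bash
python3 st.py
```

```text
t 15.88 ext xyz mm: -63.9 0.9 190.6 F ext -0.4 -0.2 0.1 M [-0.   -0.19  0.03] gap 0.0001 yaw 1.3332 tilt ext 0.0494 0.0053
```

{"op": "jog_arm", "data": {"rows": [[1,[0,0.4,0.05],0],[1,[0,0.4,0.05],0]]}}

```text
t: 16.12
ee_pos: [0.4446, 0.1333, 0.1896]
orientation: [[0.235, 0.971, 0.045], [0.972, -0.235, -0.006], [0.005, 0.046, -0.999]]
contact_force: [-5.3, -0.2, 2.3]
finger_gap: 0.0001
```

```bash
python3 st.py
```

```text
t 16.12 ext xyz mm: -56.7 0.8 189.6 F ext -5.1 -1.5 2.3 M [ 0.08  0.75 -0.02] gap 0.0001 yaw 1.3335 tilt ext 0.0456 0.0047
```

{"op": "jog_arm", "data": {"rows": [[1,[0,0.6,0.02],0],[1,[0,0.6,0.02],0],[1,[0,0.6,0.05],0],[1,[0,0.6,0.1],0]]}}

```text
t: 16.62
ee_pos: [0.4663, 0.1284, 0.187]
orientation: [[0.233, 0.972, 0.037], [0.972, -0.233, -0.005], [0.004, 0.037, -0.999]]
contact_force: [-3.9, 2.2, 1.1]
finger_gap: 0.0001
```

```bash
python3 st.py
```

```text
t 16.62 ext xyz mm: -34.5 1.2 187.0 F ext -4.3 1.2 1.1 M [ 0.37  0.64 -0.02] gap 0.0001 yaw 1.3353 tilt ext 0.0374 0.0042
```

Ring follows at ~4 N. Continue the arc.

{"op": "jog_arm", "data": {"rows": [[1,[-0.05,0.7,0.0],0],[1,[0,0.7,0.05],0],[1,[0,0.7,0.15],0],[1,[0,0.7,0.3],0],[1,[0,0.6,0.35],0]]}}

```text
t: 17.25
ee_pos: [0.4979, 0.1211, 0.1755]
orientation: [[0.231, 0.973, 0.025], [0.973, -0.231, -0.003], [0.003, 0.025, -1.0]]
contact_force: [-4.7, -0.1, 0.8]
finger_gap: 0.0004
```

```bash
python3 st.py
```

```text
t 17.25 ext xyz mm: -2.0 1.6 175.5 F ext -4.5 -1.2 0.8 M [-0.01  0.76 -0.07] gap 0.0004 yaw 1.3381 tilt ext 0.0254 0.0032
```

{"op": "jog_arm", "data": {"rows": [[1,[-0.1,0.7,0.1],0],[1,[0,0.7,0.2],0],[1,[0,0.6,0.3],0]]}}

```text
t: 17.62
ee_pos: [0.5135, 0.1164, 0.1644]
orientation: [[0.229, 0.973, 0.01], [0.974, -0.229, -0.002], [0.001, 0.01, -1.0]]
contact_force: [-7.5, 0.3, -1.4]
finger_gap: 0.0003
```

```bash
python3 st.py;python3 - <<'E'
from h import *
im2=snapshot('side'); crop('side',im2,280,160,90,90,8,'p_s')
E
```

```text
t 17.62 ext xyz mm: 14.2 0.8 164.4 F ext -7.4 -1.5 -1.4 M [-0.03  1.18  0.  ] gap 0.0003 yaw 1.3402 tilt ext 0.0096 0.0008
```

View pics/p_s.png

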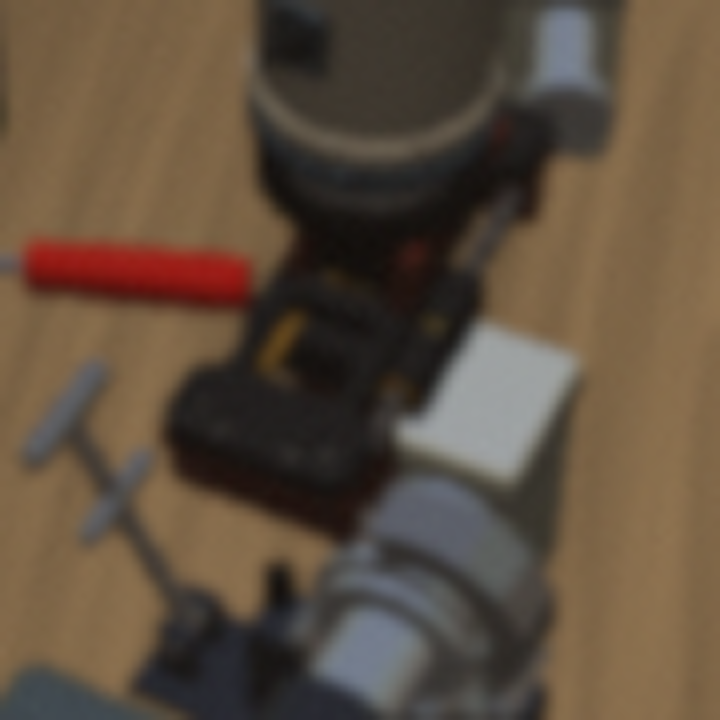

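{"op": "jog_arm", "data": {"rows": [[1,[0,0.7,0.1],0],[1,[0,0.6,0.3],0],[1,[0,0.5,0.5],0]]}}

```text
t: 18.05
ee_pos: [0.5278, 0.1122, 0.1507]
orientation: [[0.228, 0.974, -0.005], [0.974, -0.228, -0.002], [-0.003, -0.004, -1.0]]
contact_force: [-5.3, -0.4, 2.8]
finger_gap: 0.0006
```

```bash
python3 st.py
```

```text
t 18.05 ext xyz mm: 29.1 0.1 150.7 F ext -5.1 -1.7 2.8 M [0.07 0.82 0.04] gap 0.0006 yaw 1.3411 tilt ext -0.0040 -0.0031
```

{"op": "jog_arm", "data": {"rows": [[1,[0,0.6,0.2],0],[1,[0,0.5,0.5],0],[1,[0,0.4,0.6],0]]}}

```text
t: 18.42
ee_pos: [0.5393, 0.1087, 0.1345]
orientation: [[0.227, 0.974, -0.016], [0.974, -0.227, -0.002], [-0.006, -0.015, -1.0]]
contact_force: [-5.5, 0.3, 2.2]
finger_gap: 0.0003
```

```bash
python3 st.py
```

```text
t 18.43 ext xyz mm: 41.1 -0.5 134.5 F ext -5.4 -1.0 2.2 M [0.1  0.88 0.02] gap 0.0003 yaw 1.3420 tilt ext -0.0148 -0.0060
```

{"op": "jog_arm", "data": {"rows": [[1,[0.0,0.3,0.6],0],[1,[0,0.25,0.6],0],[1,[0,0.2,0.6],0]]}}

```text
t: 18.8
ee_pos: [0.548, 0.1064, 0.1169]
orientation: [[0.227, 0.974, -0.013], [0.974, -0.227, -0.003], [-0.006, -0.012, -1.0]]
contact_force: [-2.5, -0.7, 3.2]
finger_gap: 0.0006
```

```bash
python3 st.py;python3 - <<'E'
from h import *
im2=snapshot('side'); crop('side',im2,280,160,90,90,8,'q_s')
E
```

```text
t 18.80 ext xyz mm: 50.1 -0.7 116.9 F ext -2.3 -1.3 3.2 M [ 0.06  0.36 -0.02] gap 0.0006 yaw 1.3416 tilt ext -0.0115 -0.0057
```

View pics/q_s.png

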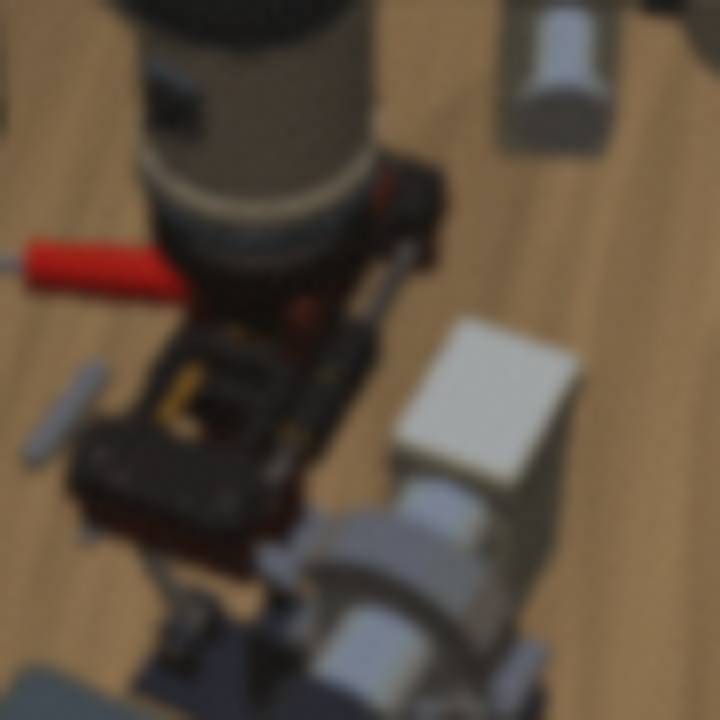

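{"op": "jog_arm", "data": {"rows": [[1,[0.0,0.2,0.5],0],[1,[0,0.15,0.5],0],[1,[0,0.1,0.3],0]]}}

```text
t: 19.23
ee_pos: [0.5528, 0.1054, 0.1031]
orientation: [[0.227, 0.974, -0.012], [0.974, -0.227, -0.002], [-0.005, -0.011, -1.0]]
contact_force: [-5.8, -0.6, 7.3]
finger_gap: 0.0003
```

```bash
python3 st.py
```

```text
t 19.23 ext xyz mm: 55.0 -0.5 103.1 F ext -5.5 -2.0 7.3 M [0.14 0.85 0.  ] gap 0.0003 yaw 1.3416 tilt ext -0.0107 -0.0051
```

{"op": "jog_arm", "data": {"rows": [[1,[0.0,-0.1,0.4],0],[1,[0,0,0.3],0]]}}

```text
t: 19.48
ee_pos: [0.5535, 0.1052, 0.0981]
orientation: [[0.227, 0.974, -0.006], [0.974, -0.228, -0.003], [-0.004, -0.006, -1.0]]
contact_force: [-4.4, -0.1, 7.7]
finger_gap: 0.0006
```

```bash
python3 st.py
```

```text
t 19.48 ext xyz mm: 55.7 -0.5 98.1 F ext -4.2 -1.2 7.7 M [ 0.02  0.71 -0.05] gap 0.0006 yaw 1.3413 tilt ext -0.0056 -0.0043
```

{"op": "jog_arm", "data": {"rows": [[1,[0.0,-0.1,0.35],0],[1,[0,-0.05,0.3],0]]}}

```text
t: 19.73
ee_pos: [0.5538, 0.1052, 0.0949]
orientation: [[0.228, 0.974, -0.0], [0.974, -0.228, -0.003], [-0.003, 0.0, -1.0]]
contact_force: [-5.6, -1.7, 11.4]
finger_gap: 0.0004
```

```bash
python3 st.py
```

```text
t 19.73 ext xyz mm: 56.0 -0.5 94.9 F ext -5.0 -2.9 11.4 M [-0.11  0.92 -0.01] gap 0.0004 yaw 1.3409 tilt ext 0.0005 -0.0033
```

{"op": "jog_arm", "data": {"rows": [[1,[0.0,-0.1,0.4],0],[1,[0,-0.05,0.35],0]]}}

```text
t: 19.98
ee_pos: [0.5541, 0.1051, 0.0924]
orientation: [[0.228, 0.974, 0.006], [0.974, -0.228, -0.004], [-0.002, 0.007, -1.0]]
contact_force: [-7.0, -1.3, 15.2]
finger_gap: 0.0006
```

```bash
python3 st.py
```

```text
t 19.98 ext xyz mm: 56.3 -0.5 92.4 F ext -6.5 -3.0 15.2 M [-0.14  1.3   0.04] gap 0.0006 yaw 1.3406 tilt ext 0.0071 -0.0020
```

{"op": "jog_arm", "data": {"rows": [[1,[0.0,-0.15,0.45],0],[1,[0,-0.1,0.45],0]]}}

```text
t: 20.23
ee_pos: [0.5542, 0.1051, 0.0906]
orientation: [[0.229, 0.973, 0.016], [0.974, -0.229, -0.004], [-0.0, 0.017, -1.0]]
contact_force: [-8.3, -2.2, 19.3]
finger_gap: 0.0004
```

```bash
python3 st.py
```

```text
t 20.23 ext xyz mm: 56.4 -0.5 90.6 F ext -7.5 -4.1 19.3 M [-0.25  1.46  0.02] gap 0.0004 yaw 1.3402 tilt ext 0.0166 -0.0002
```

{"op": "jog_arm", "data": {"rows": [[1,[0.05,-0.15,0.45],0],[1,[0,-0.1,0.4],0]]}}

```text
t: 20.48
ee_pos: [0.5542, 0.105, 0.0905]
orientation: [[0.229, 0.973, 0.026], [0.973, -0.229, -0.006], [0.0, 0.026, -1.0]]
contact_force: [-8.5, -1.5, 19.0]
finger_gap: 0.0004
```

```bash
python3 st.py
```

```text
t 20.48 ext xyz mm: 56.5 -0.5 90.5 F ext -7.9 -3.5 19.0 M [-0.21  1.54 -0.01] gap 0.0004 yaw 1.3395 tilt ext 0.0262 0.0007
```

{"op": "jog_arm", "data": {"rows": [[1,[0.0,0,-0.8],0],[1,[0,0,-2.0],0],[1,[0,0,-3.0],0],[1,[0,0.5,-3.0],0],[1,[0,1.0,-1.5],0]]}}

```text
t: 21.1
ee_pos: [0.5669, 0.1021, 0.1975]
orientation: [[0.229, 0.973, 0.027], [0.973, -0.229, -0.006], [0.0, 0.028, -1.0]]
contact_force: [0.6, -0.6, -1.0]
finger_gap: 0.0003
```

```bash
python3 st.py; python3 - <<'E'
from plan import *
PE=(.4995,.1190,-.24)
plan(e2w(PE,(.205,0,.19)),1.331,grip=1)
im2=snapshot('side'); crop('side',im2,270,170,90,80,8,'r_s'); cv2.imwrite('pics/side6.png',im2[:,:,::-1])
E
```

```text
t 21.10 ext xyz mm: 69.5 -0.4 197.5 F ext 0.8 -0.4 -1.0 M [ 0.   -0.11  0.01] gap 0.0003 yaw 1.3397 tilt ext 0.0280 0.0007
t 21.10 tcp [0.5669 0.1021 0.1975] yaw 1.3397 F [ 0.65 -0.61 -1.03] M [ 0.   -0.11  0.01] gap 0.0003 tilt [ 0.0274 -0.006 ]
delta [ 0.1317 -0.0318 -0.0075] dyaw -0.0087 n 3
[1, [np.float64(-0.03), np.float64(4.52), np.float64(0.25)], np.float64(0.003)], [1, [np.float64(-0.01), np.float64(4.52), np.float64(0.25)], np.float64(0.003)], [1, [np.float64(0.0), np.float64(4.52), np.float64(0.25)], np.float64(0.003)],
```

View pics/r_s.png

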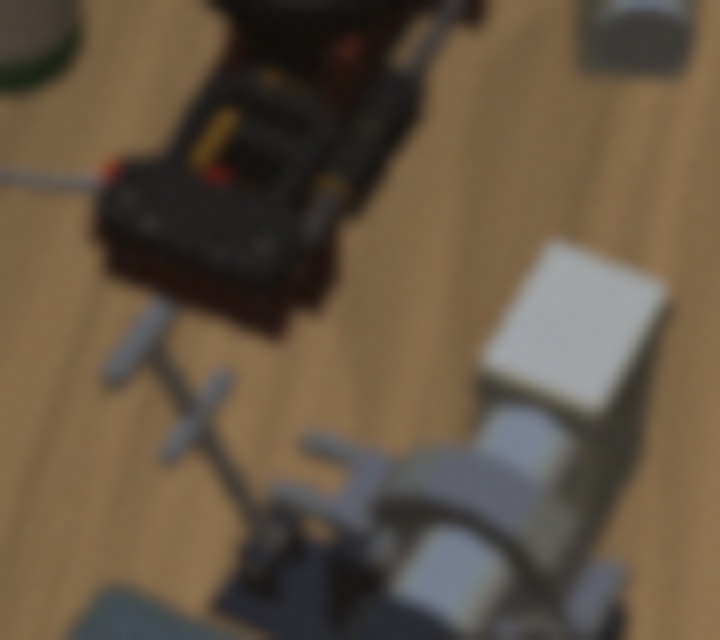

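```bash
python3 - <<'E'
from h import *
PE=(.4995,.1190,-.24)
def toext(w):
    c,s=np.cos(PE[2]),np.sin(PE[2]); d=w[:2]-PE[:2]; return (1000*np.array([c*d[0]+s*d[1],-s*d[0]+c*d[1]])).round()
for n,uv,z in(('jar',(291,141),.07),('solv',(363,136),.19),('driver',(338,185),.02)): w=onz('top',uv,z); print(n,w.round(3),toext(w))
# latch lean from pictures: bar centre side px, crop r_s (8x, off 270,170) 
from scipy.optimize import minimize_scalar
sb=np.array([140/8+270-.5,343/8+170-.5])-[1.2,0]
c,s=np.cos(PE[2]),np.sin(PE[2])
def pt(a): x=.09+.115*np.sin(a); return np.array([PE[0]+c*x,PE[1]+s*x,.029+.115*np.cos(a)])
for a in (.35,.4,.45,.5,.55,.6,.65): print(a,(proj('side',pt(a))[0]-sb).round(1))
E
```

```text
jar [0.783 0.07  0.07 ] [287.  20.]
solv [ 0.768 -0.171  0.19 ] [ 330. -218.]
driver [ 0.633 -0.094  0.02 ] [ 181. -175.]
0.35 [ 3.2 -0.6]
0.4 [ 1.6 -0.7]
0.45 [ 0.2 -0.8]
0.5 [-1.3 -0.9]
0.55 [-2.7 -0.8]
0.6 [-4.  -0.7]
0.65 [-5.3 -0.6]
```

{"op": "jog_arm", "data": {"rows": [[1,[0,4.0,0.1],0],[1,[0,4.0,0.2],0],[1,[0,3.0,0.2],0],[1,[0,0,1.5],0],[1,[0,0,2.5],0],[1,[0,0,1.5],0],[1,[0,0,0.5],0],[1,[0,0,0],0]]}}

```text
t: 22.15
ee_pos: [0.6778, 0.0768, 0.1331]
orientation: [[0.228, 0.973, 0.028], [0.974, -0.228, -0.005], [0.001, 0.029, -1.0]]
contact_force: [0.0, 0.5, 0.7]
finger_gap: -0.0
```

```bash
python3 st.py; python3 - <<'E'
from plan import *
im2=snapshot('side'); crop('side',im2,240,150,110,90,7,'s_s')
im=snapshot('top'); crop('top',im,230,130,100,100,6,'s_t')
E
```

```text
t 22.15 ext xyz mm: 183.3 1.4 133.1 F ext -0.1 0.5 0.7 M [-0.04 -0.11 -0.03] gap -0.0000 yaw 1.3404 tilt ext 0.0285 0.0014
```

View pics/s_s.png

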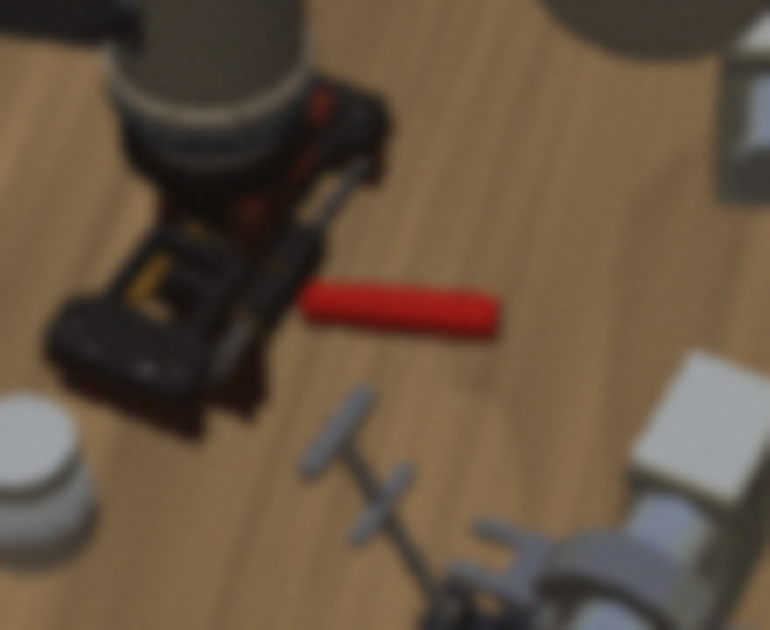

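View pics/s_t.png

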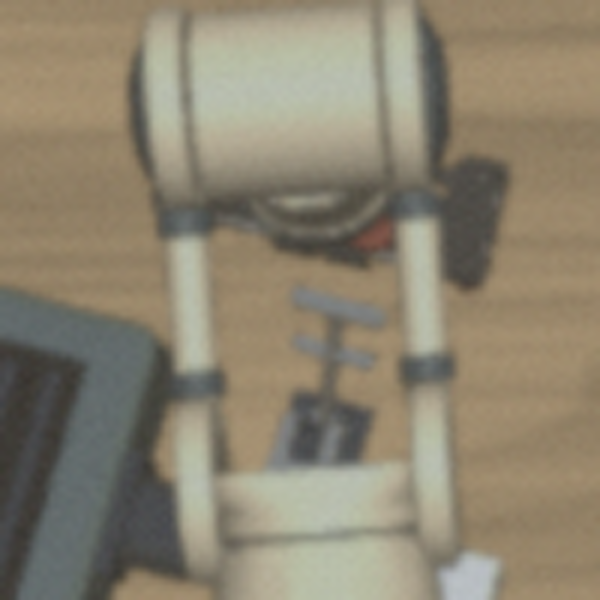

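{"op": "jog_arm", "data": {"rows": [[1,[-0.1,-0.4,0.6],0],[1,[0,-0.8,0.2],0],[1,[0,-0.6,0],0]]}}

```text
t: 22.62
ee_pos: [0.6606, 0.0801, 0.127]
orientation: [[0.229, 0.973, 0.033], [0.974, -0.228, -0.005], [0.002, 0.033, -0.999]]
contact_force: [0.8, 0.7, -0.6]
finger_gap: 0.0004
```

```bash
python3 st.py
```

```text
t 22.62 ext xyz mm: 165.7 0.5 127.0 F ext 0.6 0.9 -0.6 M [ 0.03 -0.11  0.01] gap 0.0004 yaw 1.3403 tilt ext 0.0329 0.0027
```

{"op": "jog_arm", "data": {"rows": [[1,[0,-0.5,0],0],[1,[0,-0.5,0],0],[1,[0,-0.5,-0.1],0],[1,[0,-0.5,-0.1],0]]}}

```text
t: 23.12
ee_pos: [0.6412, 0.0849, 0.1307]
orientation: [[0.229, 0.973, 0.038], [0.974, -0.229, -0.005], [0.004, 0.039, -0.999]]
contact_force: [3.0, -0.7, 1.8]
finger_gap: 0.0005
```

```bash
python3 st.py; python3 - <<'E'
from plan import *
im2=snapshot('side'); crop('side',im2,240,150,110,90,7,'u_s')
E
```

```text
t 23.12 ext xyz mm: 145.7 0.5 130.7 F ext 3.1 0.1 1.8 M [ 0.01 -0.6   0.01] gap 0.0005 yaw 1.3401 tilt ext 0.0386 0.0041
```

View pics/u_s.png

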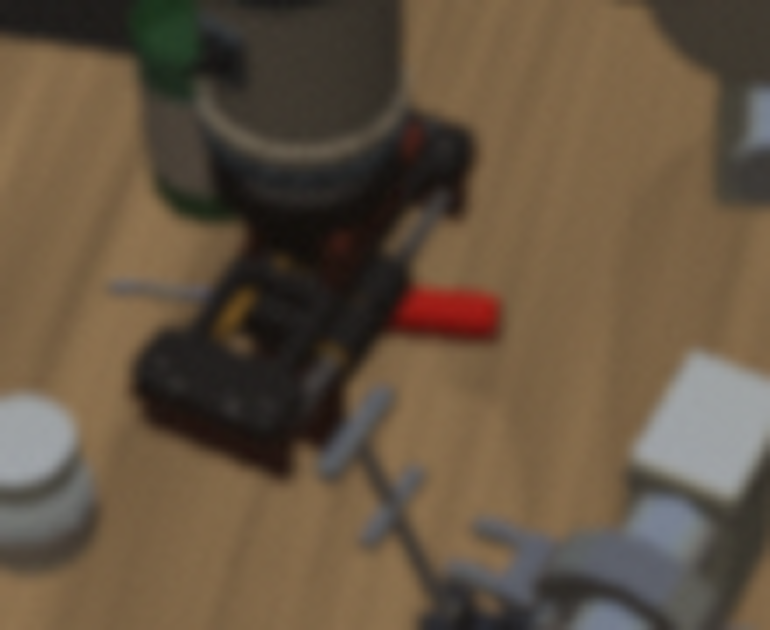

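{"op": "jog_arm", "data": {"rows": [[1,[0,-0.6,-0.15],0],[1,[0,-0.6,-0.1],0],[1,[0,-0.6,-0.1],0],[1,[0,-0.6,0],0],[1,[0,-0.6,0],0]]}}

```text
t: 23.8
ee_pos: [0.6093, 0.0923, 0.1334]
orientation: [[0.229, 0.973, 0.038], [0.974, -0.229, -0.005], [0.004, 0.038, -0.999]]
contact_force: [0.9, -0.8, 1.3]
finger_gap: 0.0006
```

```bash
python3 st.py
```

```text
t 23.80 ext xyz mm: 113.0 0.2 133.4 F ext 1.1 -0.6 1.3 M [ 0.02 -0.39 -0.05] gap 0.0006 yaw 1.3402 tilt ext 0.0377 0.0040
```

{"op": "jog_arm", "data": {"rows": [[1,[0,-0.5,-0.2],0],[1,[0,-0.5,-0.2],0],[1,[0,-0.5,-0.1],0]]}}

```text
t: 24.18
ee_pos: [0.5925, 0.0961, 0.1364]
orientation: [[0.228, 0.973, 0.034], [0.974, -0.228, -0.005], [0.003, 0.035, -0.999]]
contact_force: [1.4, 0.3, -0.4]
finger_gap: 0.0003
```

```bash
python3 st.py
```

```text
t 24.18 ext xyz mm: 95.7 -0.1 136.4 F ext 1.3 0.6 -0.4 M [-0.02 -0.41  0.02] gap 0.0003 yaw 1.3404 tilt ext 0.0345 0.0031
```

{"op": "jog_arm", "data": {"rows": [[1,[0,-0.4,-0.05],0],[1,[0,-0.4,0],0],[1,[0,-0.3,0],0]]}}

```text
t: 24.55
ee_pos: [0.5812, 0.0989, 0.1363]
orientation: [[0.228, 0.973, 0.035], [0.974, -0.228, -0.005], [0.003, 0.035, -0.999]]
contact_force: [5.0, -0.9, -2.2]
finger_gap: 0.0005
```

```bash
python3 st.py
```

```text
t 24.55 ext xyz mm: 84.1 -0.1 136.3 F ext 5.1 0.3 -2.2 M [-0.07 -1.11 -0.04] gap 0.0005 yaw 1.3404 tilt ext 0.0349 0.0033
```

{"op": "jog_arm", "data": {"rows": [[1,[0,-0.4,0.05],0],[1,[0,-0.4,0.05],0]]}}

```text
t: 24.8
ee_pos: [0.5766, 0.1002, 0.1358]
orientation: [[0.229, 0.972, 0.044], [0.973, -0.229, -0.006], [0.004, 0.044, -0.999]]
contact_force: [9.9, -0.9, -4.0]
finger_gap: 0.0
```

```bash
python3 st.py
```

```text
t 24.80 ext xyz mm: 79.4 0.0 135.8 F ext 9.8 1.4 -4.0 M [-0.08 -1.77 -0.1 ] gap 0.0000 yaw 1.3394 tilt ext 0.0442 0.0048
```

{"op": "jog_arm", "data": {"rows": [[1,[0,-0.5,0.0],0],[1,[0,-0.5,0.0],0]]}}

```text
t: 25.05
ee_pos: [0.5708, 0.1018, 0.1349]
orientation: [[0.231, 0.972, 0.054], [0.973, -0.231, -0.007], [0.006, 0.054, -0.999]]
contact_force: [11.1, 0.7, -7.4]
finger_gap: 0.0008
```

```bash
python3 st.py
```

```text
t 25.05 ext xyz mm: 73.3 0.2 134.9 F ext 10.6 3.4 -7.4 M [ 0.02 -2.11 -0.06] gap 0.0008 yaw 1.3380 tilt ext 0.0541 0.0065
```

{"op": "jog_arm", "data": {"rows": [[1,[0,-0.5,0.1],0],[1,[0,-0.5,0.1],0]]}}

```text
t: 25.3
ee_pos: [0.5649, 0.1036, 0.1333]
orientation: [[0.232, 0.971, 0.064], [0.973, -0.232, -0.007], [0.008, 0.064, -0.998]]
contact_force: [9.4, -0.8, -2.0]
finger_gap: 0.0007
```

```bash
python3 st.py
```

```text
t 25.30 ext xyz mm: 67.2 0.6 133.3 F ext 9.3 1.5 -2.0 M [-0.12 -1.73 -0.04] gap 0.0007 yaw 1.3368 tilt ext 0.0643 0.0086
```

{"op": "jog_arm", "data": {"rows": [[1,[0,-0.5,0.0],0],[1,[0,-0.5,0.0],0]]}}

```text
t: 25.55
ee_pos: [0.5609, 0.1045, 0.1327]
orientation: [[0.234, 0.969, 0.079], [0.972, -0.234, -0.009], [0.01, 0.079, -0.997]]
contact_force: [22.8, -2.6, -8.4]
finger_gap: 0.0003
```

```bash
python3 st.py; python3 - <<'E'
from plan import *
im2=snapshot('side'); crop('side',im2,270,165,90,80,8,'v_s')
E
```

```text
t 25.55 ext xyz mm: 63.1 0.6 132.7 F ext 22.7 2.9 -8.4 M [-0.57 -4.08 -0.14] gap 0.0003 yaw 1.3349 tilt ext 0.0793 0.0102
```

View pics/v_s.png

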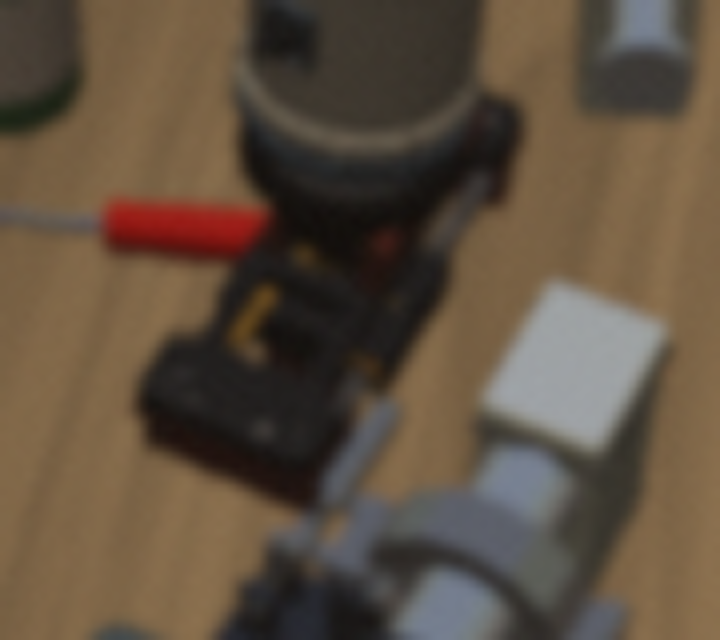

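{"op": "jog_arm", "data": {"rows": [[1,[0,-0.4,0.0],0]]}}

```text
t: 25.72
ee_pos: [0.561, 0.1045, 0.1327]
orientation: [[0.235, 0.968, 0.09], [0.972, -0.235, -0.01], [0.011, 0.09, -0.996]]
contact_force: [19.8, -2.1, -7.0]
finger_gap: 0.0006
```

```bash
python3 st.py
```

```text
t 25.73 ext xyz mm: 63.2 0.5 132.7 F ext 19.8 2.6 -7.0 M [-0.36 -3.37 -0.09] gap 0.0006 yaw 1.3335 tilt ext 0.0898 0.0114
```

{"op": "jog_arm", "data": {"rows": [[1,[0,0.8,0],0],[1,[0,2.0,0],0],[1,[0,3.0,0],0],[1,[0,3.0,-1.0],0],[1,[0,2.0,-3.0],0],[1,[0,0,-4.0],0],[1,[0,0,-4.0],0],[1,[-4.0,0,0],0],[1,[-5.0,0,0],0],[1,[-5.0,0,0],0]]}}

```text
t: 26.98
ee_pos: [0.6225, -0.0562, 0.2628]
orientation: [[0.228, 0.971, 0.078], [0.974, -0.228, -0.008], [0.01, 0.078, -0.997]]
contact_force: [0.3, 0.0, 0.2]
finger_gap: 0.001
```

```bash
python3 st.py; python3 - <<'E'
from ov2 import *
im2=snapshot('side'); im=snapshot('top'); crop('side',im2,285,190,75,65,10,'w_s'); crop('top',im,240,170,110,80,7,'w_t'); cv2.imwrite('pics/side9.png',im2[:,:,::-1]); cv2.imwrite('pics/top9.png',im[:,:,::-1])
E
```

```text
t 26.98 ext xyz mm: 161.1 -140.9 262.8 F ext 0.3 0.1 0.2 M [ 0.04 -0.08  0.01] gap 0.0010 yaw 1.3410 tilt ext 0.0779 0.0105
```

View pics/w_s.png

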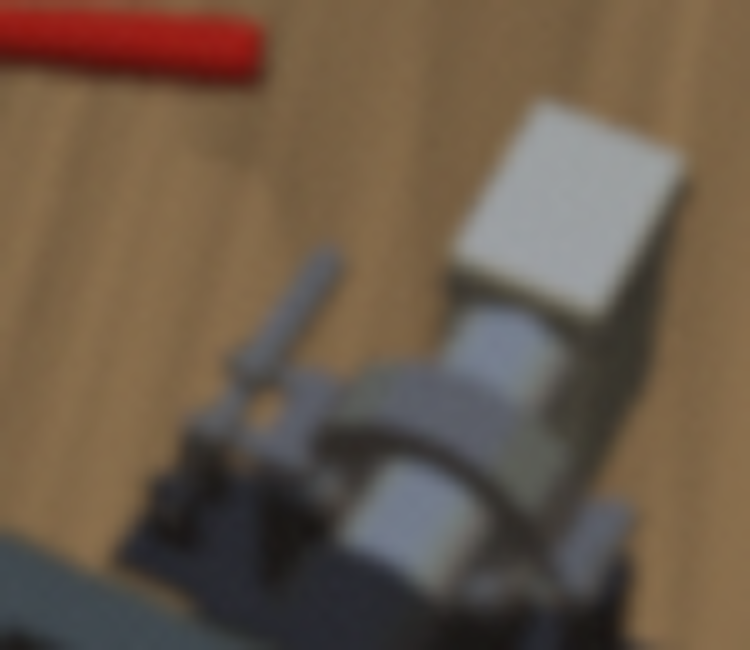

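View pics/w_t.png

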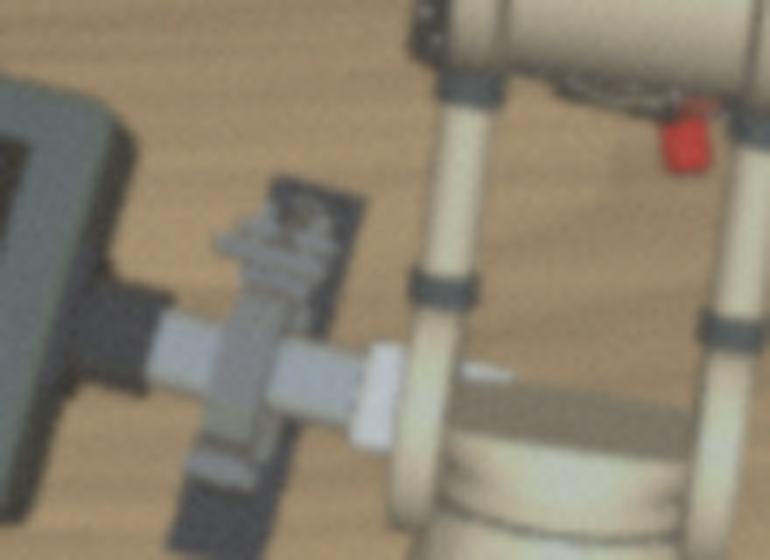

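```bash
python3 - <<'E'
from h import *
PE=(.4995,.1190,-.24); c,s=np.cos(PE[2]),np.sin(PE[2])
for cam,px in(('side',np.array([313.5-1.2,220.7])),):
  for a in(-.4,-.35,-.3,-.2,-.1):
    x=.09+.115*np.sin(a); print(cam,a,(proj(cam,np.array([PE[0]+c*x,PE[1]+s*x,.029+.115*np.cos(a)]))[0]-px).round(1))
E
```

```text
side -0.4 [1.9 1.4]
side -0.35 [0.2 0.3]
side -0.3 [-1.4 -0.7]
side -0.2 [-4.8 -2.6]
side -0.1 [-8.3 -4.3]
```

Latch is at home (lean −0.35 fits within 0.3 px). Handing in.

```bash
python3 -c "
from workcell import arm; print(arm.finish_job())"
```

```text
the job is handed in; nothing more can be done
None
```

The cartridge with the matching 64 mm flange is fitted and clamped, the latch is home, and I handed the job in at about 27 s of the 72 s allowed.

- **Cartridge:** I found the port's face by gentle contact at about 8 N. I then backed off about 1 mm and lowered the flange into the cradle, following the side forces. It needed about 3 mm more sideways correction than the camera showed. Before letting go I pushed it against the port's face at about 5 N.
- **Ring:** I swung it over with shut fingers and pressed it to its end stop. The fork stopped at 90.5 mm high, against 90 mm nominal, at about 21 N total.
- **Latch:** I pushed it in until the bar no longer moved under about 20 N; the highest force I read was about 24 N.

**Last checks:**
- After backing away, the latch bar in the side picture matches its home angle within 0.3 px.
- The ring is shut over both flanges, the cartridge stands upright, and the arm reads no contact force.
- I moved nothing else on the bench on purpose. The driver, and the spare cartridge and jar where they show, look undisturbed, but I did not check every object at the end.

**Disagreements:**
- The side camera was about 1 px off from the arm's own position.
- The tool picked up a tilt during the moves, about 1° when I placed the cartridge and up to 5° at the latch. The cartridge therefore first touched the table on one edge and settled flat when released.

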